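Each thing onto its own coaster

ROBOT

A 6-joint arm with a two-finger parallel gripper is mounted at the origin on a cart in front of the work surface, level with it; the furniture and walls round the work are solid. World frame = base frame: x ahead of the robot, y to its left, z up, the work surface at z = 0. Lengths are in m, angles in rad, forces in N, time in s.
With the tool pointing down it reaches from about 0.4 to 0.925 m from the base axis. Payload 3.4 kg.
Tool frame: the origin (TCP) lies on the centre line of the jaws, within the pads' length; the fingertips stand 22 mm ahead of it and the grasp point (between the pads) lies 3 mm ahead of it; z points along the fingers, y is the line along which they close (so a half turn about z gives the same grasp; the last joint's range is limited). The gripper opens to 85 mm and grips with 20 to 120 N. Pads are 22 mm wide; open, the fingers measure 114 mm over their backs; the gripper's body (76 mm by 85 mm) begins 54 mm behind the grasp point. The pads swing forward as they close: fully open they stand 13 mm farther back than shut.
Start: joints at [1.129, 0.307, 1.506, -0, 1.328, -0.073], TCP at [0.207, 0.536, 0.225] pointing down, gripper open.
Joint ranges: [-3.12, 3.12], [-1.05, 2.28], [0.14, 2.33], [-1.42, 4.57], [0.1, 2.73], [-2.68, 2.68]. Speed limits (rad/s): [2.57, 2.57, 3.14, 3.14, 3.14, 3.14].

INTERFACE

Orientations are given as a rotation vector (axis times angle).
In Python, from workcell import env gives the robot as it stands.
- The arm moves only by the tool move_arm, never from a script. Its argument "plan" is a list of rows, each an object of numbers: "rx", "ry", "rz": the turn, a rotation vector about the tool's x, y, z in rad; "tx", "ty", "tz": the shift along the tool's x, y, z in mm; "gripper": the finger opening in mm, from 0 to 85.4. In form: [{"rx": .., "ry": .., "rz": .., "tx": .., "ty": .., "tz": .., "gripper": ..}, ...]. A call has 1 to 5 rows; each row shifts and turns the commanded pose from where the row before left it, along the tool's axes as they then stand; what a row does not reach is not made up. A row lasts 1/10 s, in which the tool goes at most 50 mm and 8.59 degrees, less where a joint would pass 70% of its speed; a pose out of reach is approached as far as the arm can. A call is refused whole if a number of a shift passes 50 or a number of a turn 0.15, either way. A call with a gripper value outside its range is refused whole. The fingers move at their own pace and stop on an object; "squeeze" is the grip in N (left out, the last holds). Time passes only in rows, so rows that do not move let the fingers close. It gives the time, the measured TCP pose, the force, the opening and the grip force at its end, in the units of the state.
- env.sense(): the state, without advancing time (a new reading comes with each control period).
- env.capture(name): name is "side" or "top"; returns the picture (400x640x3 uint8, red, green, blue); there is no depth.
- env.get_calibration(name): a dict with "K" (3x3 intrinsics, pixels), "view" (4x4, takes a point from world to camera coordinates). Camera axes: x right, y down, z forward; pixel columns grow to the right and rows downward; lengths in m; the calibration is good to about 2 mm. A picture is of the moment at which its call begins. get_calibration takes no time and is no camera call.
- env.job_done(): hands the job in; it is judged then, once.
Trained networks look in the newest picture that a camera, given by its name, has taken for a name from the list of things; names that differ only in an ending like _2 or _b are one class to them, and where a whole thing is asked for, a point or a joint stands for the part that bears it (a point fixed in the world has none). Each returns a list of dicts, best first, with "p" (0 to 1); they miss things now and then, are a little off and sometimes report something else, mostly with a low value. They report only what shows in the picture. A call takes as long as a camera call. They do not tell look-alikes from the thing itself.
- env.outline_of(camera, query): "region" (400x640 bool, what is visible of it) and "pixel" ([column, row] in pixels, amid what is visible of it).
- env.pinpoint(camera, query): "pixel" ([column, row] in pixels: a listed point, or the origin of a listed thing).
The state is a dict: "clock": time; "joint_pos": joint angles; "joint_vel": joint speeds; "joint_efforts": joint torques, N m; "tool_pos": TCP position; "ee_rot": TCP orientation; "force": force on the tool from outside, world axes, zero at the start; "ft_torque": the same for the moment, N m; "gripper_width": opening from 0.0 (shut) to 1.0 (fully open); "finger_force": force on a finger pad.
Only numpy, scipy, OpenCV 4.12 (cv2) and the standard library are available. Lean on these libraries where they do the work, as an engineer would, in place of code of your own. Each camera call takes 0.05 s, during which the arm holds its last target. There are 200 camera calls.

TASK

Put the four things back on the coasters that match them: the red cup on the red coaster, the grey-capped salt shaker on the grey one, the wooden-lidded spice jar on the wooden one and the lemon on the yellow one. Set each down in the middle of its coaster, the cup, shaker and jar standing upright, and leave the garlic and the tea light where they are.

Things in the scene. Friction and masses are not known exactly. Their poses are not given: they have to be found in the camera images.
- cup: red enamel cup (beaker without a handle), round, open on top, 73 mm high; outside diameter 56 mm at the foot widening to 64 mm at the rim. Origin at the centre of its underside, z up its axis. Belongs on the red coaster
- shaker: small salt shaker: clear and white body 44 mm in diameter up to 66 mm high, grey domed cap, 34 mm across at its collar, up to 90 mm. Origin at the centre of its underside, z up its axis. Belongs on the grey coaster
- jar: round glass spice jar with dark grey-brown contents, glass body 44 mm in diameter up to 74 mm high, wooden stopper 48 mm in diameter from 75 to 96 mm (fixed to the jar). Origin at the centre of its underside, z up its axis. Belongs on the wooden coaster
- lemon_mid (a point): the middle of a lying yellow lemon, 83 mm long, 58 mm wide and 58 mm high; this point is its centre, 29 mm above what it lies on. Its x axis runs along its length. Belongs on the yellow coaster
- coaster_red: red coaster, a round moulded dish fixed to the worktop: 96 mm outside diameter, 10 mm high, flat floor 4 mm above the worktop and 86 mm across inside a 5 mm wide raised rim. Origin at the centre of its underside, z up
- coaster_grey: grey coaster, a round moulded dish fixed to the worktop: 96 mm outside diameter, 10 mm high, flat floor 4 mm above the worktop and 86 mm across inside a 5 mm wide raised rim. Origin at the centre of its underside, z up
- coaster_wood: brown wooden coaster, a round moulded dish fixed to the worktop: 96 mm outside diameter, 10 mm high, flat floor 4 mm above the worktop and 86 mm across inside a 5 mm wide raised rim. Origin at the centre of its underside, z up
- coaster_yellow: yellow coaster, a round moulded dish fixed to the worktop: 96 mm outside diameter, 10 mm high, flat floor 4 mm above the worktop and 86 mm across inside a 5 mm wide raised rim. Origin at the centre of its underside, z up
- garlic: white garlic bulb, loose, 54 mm across and 53 mm high; a bystander to be left where it is. Origin at the centre of its underside
- candle: tea light in a metal cup, loose, 38 mm in diameter and 15 mm high; a bystander to be left where it is. Origin at the centre of its underside
Not all that is in view belongs to the job. Of the things that look like the shaker, the smallest one is meant.

How it is judged:
By the outcome, as a careful person would: the job done as asked, in the order asked, and still so for the second after the job is handed in, with the robot touching nothing.
It also fails if it takes over 96 s, if anything falls off the work surface, if the arm or the gripper's body presses on something with over 40 N, if the wrist force passes 120 N, or if a joint passes its speed limit or range.

## Working session

There is one attempt and no reset: what is moved stays moved. The work goes in short steps, Python scripts to look and compute and a tool call to move; the robot and the scene stay as the last step left them, time stands still between calls to the robot, and variables do not carry over. Pictures are saved under pics/ and viewed, at most 17 in all, crops included, and the job is handed in when it is done.

Besides the shell and the picture viewer there is one more tool, called after "Request:" as name([rows], argument=value, ...), one row to a line, values as JSON. move_arm: Moves the arm, as the interface text tells. Its arguments: {"type":"object","properties":{"plan":{"type":"array"},"squeeze":{"type":"number"}},"required":["plan"]}

```bash
mkdir -p pics; cat > h.py <<'E'
import numpy as np,cv2
from workcell import env
def ray(cam,px):
    c=env.get_calibration(cam);K=np.array(c['K']);V=np.array(c['view']);R=V[:3,:3];t=V[:3,3]
    return -R.T@t, R.T@np.linalg.inv(K)@np.array([px[0],px[1],1.])
def at_z(cam,px,z):
    o,d=ray(cam,px);return o+d*(z-o[2])/d[2]
def proj(cam,p):
    c=env.get_calibration(cam);V=np.array(c['view']);q=np.array(c['K'])@(V[:3,:3]@np.array(p)+V[:3,3]);return q[:2]/q[2]
def save(cam,name):
    im=env.capture(cam);cv2.imwrite(f'pics/{name}.png',im[:,:,::-1]);return im
E
python3 - <<'E'
from h import *
np.set_printoptions(precision=3,suppress=True)
for c in('side','top'):
    save(c,c+'0'); print(c,ray(c,(320,200)))
    for q in 'cup shaker jar lemon_mid coaster_red coaster_grey coaster_wood coaster_yellow garlic candle'.split():
        z=.029 if q=='lemon_mid' else 0
        for r in env.pinpoint(c,q): print(q,round(r['p'],2),np.round(r['pixel']),at_z(c,r['pixel'],z))
print(env.sense())
E
```

```text
side (array([ 0.142, -0.326,  0.827]), array([ 0.547,  0.111, -0.83 ]))
cup 0.73 [403. 256.] [ 0.572 -0.417  0.   ]
shaker 0.91 [317. 199.] [ 0.691 -0.208  0.   ]
shaker 0.71 [308. 170.] [ 0.773 -0.171  0.   ]
shaker 0.68 [298. 148.] [ 0.836 -0.134  0.   ]
shaker 0.65 [253. 289.] [ 0.448 -0.114  0.   ]
jar 0.83 [299. 291.] [ 0.459 -0.211  0.   ]
jar 0.75 [350. 200.] [ 0.699 -0.286  0.   ]
lemon_mid 0.83 [298. 238.] [ 0.565 -0.189  0.029]
coaster_red 0.88 [360. 288.] [ 0.485 -0.334  0.   ]
coaster_grey 0.94 [333. 341.] [ 0.368 -0.294  0.   ]
coaster_wood 0.77 [352. 244.] [ 0.584 -0.303  0.   ]
coaster_yellow 0.97 [252. 290.] [ 0.446 -0.113  0.   ]
garlic 0.71 [351. 198.] [ 0.703 -0.286  0.   ]
candle 0.64 [324. 270.] [ 0.514 -0.253  0.   ]
top (array([ 0.402, -0.273,  1.025]), array([ 0.204,  0.016, -0.979]))
cup 0.86 [383. 218.] [ 0.577 -0.417  0.   ]
shaker 0.72 [274. 109.] [ 0.855 -0.12   0.   ]
shaker 0.67 [292. 142.] [ 0.765 -0.175  0.   ]
shaker 0.55 [302. 174.] [ 0.679 -0.206  0.   ]
jar 0.73 [300. 266.] [ 0.447 -0.216  0.   ]
lemon_mid 0.55 [294. 216.] [ 0.566 -0.197  0.029]
coaster_red 0.96 [345. 253.] [ 0.486 -0.325  0.   ]
coaster_grey 0.81 [332. 302.] [ 0.366 -0.299  0.   ]
coaster_grey 0.3 [293. 214.] [ 0.576 -0.191  0.   ]
coaster_wood 0.95 [338. 215.] [ 0.58  -0.304  0.   ]
coaster_yellow 0.63 [258. 270.] [ 0.431 -0.116  0.   ]
garlic 0.9 [335. 173.] [ 0.688 -0.29   0.   ]
candle 0.66 [317. 241.] [ 0.511 -0.255  0.   ]
{'clock': 1.1, 'joint_pos': array([ 1.129,  0.307,  1.506, -0.   ,  1.328, -0.074]), 'joint_vel': array([ 0.   , -0.002, -0.001, -0.   , -0.001,  0.001]), 'joint_efforts': array([  0.   , -45.75 , -25.234,  -0.   ,   0.001,   0.   ]), 'tool_pos': array([0.207, 0.536, 0.225]), 'ee_rot': array([0.576, 3.088, 0.   ]), 'force': array([ 0.199, -0.575,  0.084]), 'ft_torque': array([ 0.014,  0.016, -0.049]), 'finger_force': 0.0, 'gripper_width': 0.9993259157133773}
```

```bash
ls pics
```

```text
side0.png
top0.png
```

View pics/side0.png

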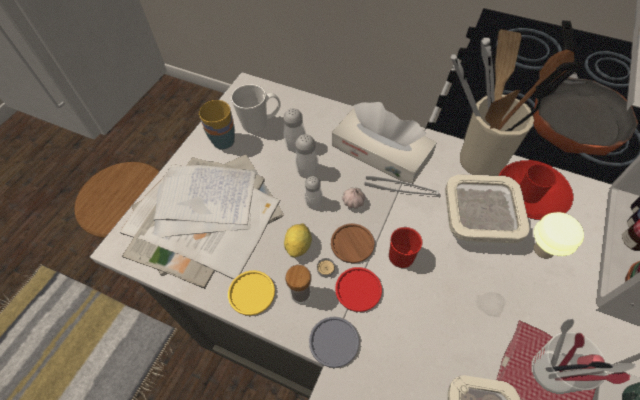

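View pics/top0.png

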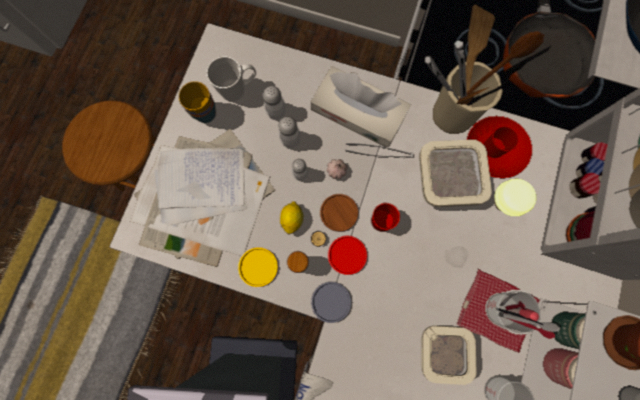

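The pictures show these candidates (side pixels):
- **Shaker:** three look-alikes at (293,130), (306,155) and (313,190). The smallest is at (313,190).
- **Red cup:** the free one is at (405,247). Another stands on a plate at (537,185).
- **Jar:** at (299,283). The low-confidence second hit at (350,200) is the garlic.
- **Lemon:** one only, at (298,240).

Next I fit silhouettes for exact poses and check the shaker in a close crop.

```bash
cat >> h.py <<'E'
from scipy.optimize import minimize
a=np.linspace(0,2*np.pi,48,endpoint=False)
PROF={'cup':[(0,.028),(.073,.032)],'shaker':[(0,.022),(.066,.022),(.08,.016),(.09,.005)],'jar':[(0,.022),(.074,.022),(.075,.024),(.096,.024)],
 'coaster':[(0,.048),(.01,.048)],'garlic':[(.0,.02),(.02,.027),(.053,.005)],'candle':[(0,.019),(.015,.019)]}
def pts(kind,p):
    if kind=='lemon':
        u=np.array([(np.cos(b)*.0415,np.sin(b)*np.cos(c)*.029,np.sin(b)*np.sin(c)*.029) for b in a[:25] for c in a])
        s,k=np.sin(p[2]),np.cos(p[2]);return np.c_[u[:,0]*k-u[:,1]*s+p[0],u[:,0]*s+u[:,1]*k+p[1],u[:,2]+.029+p[3]]
    z0=p[2] if len(p)>2 else 0
    return np.array([(p[0]+r*np.cos(t),p[1]+r*np.sin(t),z+z0) for z,r in PROF[kind] for t in a])
def sil(cam,P,S=4):
    c=env.get_calibration(cam);V=np.array(c['view']);q=(np.array(c['K'])@(V[:3,:3]@P.T+V[:3,3:])).T
    uv=q[:,:2]/q[:,2:]; h=cv2.convexHull(((uv+.5)*S*16).astype(np.int32).reshape(-1,1,2))
    m=np.zeros((400*S,640*S),np.uint8);cv2.fillConvexPoly(m,h,1,shift=4);return cv2.resize(m.astype(np.float32),(640,400),interpolation=cv2.INTER_AREA)
def mask(cam,q,guess):
    g=proj(cam,guess);L=[r for r in env.outline_of(cam,q) if np.hypot(*(np.array(r['pixel'])-g))<30]
    return L[0]['region'].astype(np.float32) if L else None
def fit(q,guess,extra=(),cams=('side','top'),kind=None,z0=0):
    kind=kind or q.split('_')[0]
    M={c:mask(c,q,[guess[0],guess[1],.03+z0]) for c in cams};M={c:m for c,m in M.items() if m is not None}
    f=lambda p:sum(np.abs(sil(c,pts(kind,list(p)+[z0]))-m).sum()/m.sum() for c,m in M.items())
    best=None
    for e in (extra or [None]):
        x0=np.array(list(guess)+([e] if e is not None else []))
        s=np.vstack([x0]+[x0+np.eye(len(x0))[i]*(.008 if i<2 else .4) for i in range(len(x0))])
        r=minimize(f,x0,method='Nelder-Mead',options=dict(initial_simplex=s,xatol=2e-4,fatol=1e-3,maxiter=60))
        if best is None or r.fun<best.fun: best=r
    return np.round(best.x,4),round(best.fun,3),list(M)
E
python3 - <<'E'
from h import *
G=dict(cup=(.575,-.417),shaker=(.685,-.207),jar=(.453,-.213),coaster_red=(.485,-.33),coaster_grey=(.367,-.297),coaster_wood=(.582,-.303),coaster_yellow=(.44,-.115),garlic=(.69,-.288),candle=(.512,-.254))
for c in('side','top'): save(c,c+'1')
for q,g in G.items():
    print(q,fit(q,g)); 
    if q in('cup','shaker','jar'): print('  ',[fit(q,g,cams=(c,))[:2] for c in('side','top')])
print('lemon',fit('lemon_mid',(.565,-.193),extra=(0,.8,1.6,2.4)))
im=cv2.imread('pics/side1.png')[100:320,230:450];cv2.imwrite('pics/crop.png',cv2.resize(im,(600,600),interpolation=cv2.INTER_CUBIC))
E
```

```text
cup (array([ 0.5714, -0.4133]), np.float64(0.095), ['side', 'top'])
   [(array([ 0.5708, -0.4128]), np.float64(0.044)), (array([ 0.5716, -0.4141]), np.float64(0.038))]
shaker (array([ 0.6838, -0.1999]), np.float64(0.523), ['side', 'top'])
   [(array([ 0.6841, -0.2004]), np.float64(0.131)), (array([ 0.6806, -0.2026]), np.float64(0.386))]
jar (array([ 0.4532, -0.2154]), np.float64(0.18), ['side', 'top'])
   [(array([ 0.4516, -0.2152]), np.float64(0.085)), (array([ 0.4535, -0.2171]), np.float64(0.068))]
coaster_red (array([ 0.4814, -0.33  ]), np.float64(0.089), ['side', 'top'])
coaster_grey (array([ 0.3679, -0.2962]), np.float64(0.08), ['side', 'top'])
coaster_wood (array([ 0.586 , -0.3041]), np.float64(0.078), ['side'])
coaster_yellow (array([ 0.4397, -0.1146]), np.float64(0.092), ['side', 'top'])
garlic (array([ 0.6952, -0.2942]), np.float64(0.287), ['side', 'top'])
candle (array([ 0.5169, -0.2562]), np.float64(0.196), ['side', 'top'])
lemon (array([ 0.5628, -0.1883, -0.0123]), np.float64(0.316), ['side', 'top'])
```

View pics/crop.png

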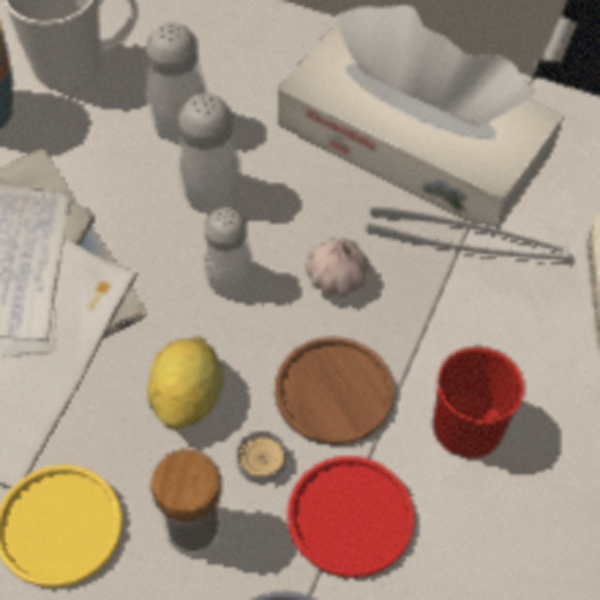

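The crop shows the smallest shaker at crop (227,250), clearly smaller than the two behind it, and the free red cup at (475,400). Next I work out the tool-axis shifts.

```bash
cat >> h.py <<'E'
from scipy.spatial.transform import Rotation as Ro
def go(*W):
    s=env.sense();R=Ro.from_rotvec(s['ee_rot']).as_matrix();p=np.array(s['tool_pos'])
    print('t',round(s['clock'],1),'at',np.round(p,4),'yaw_y',round(np.arctan2(R[1,1],R[0,1]),3),'w',round(s['gripper_width']*85.4,1))
    for w in W:
        d=R.T@(np.array(w)-p)*1000;n=max(1,int(np.ceil(np.linalg.norm(d)/49.5)));print(w,np.round(d,1),n,'rows of',np.round(d/n,1));p=np.array(w)
E
python3 -c "
from h import *
go((.50,.10,.225),(.571,-.413,.2),(.571,-.413,.05))"
```

```text
t 2.5 at [0.2073 0.5364 0.2246] yaw_y 1.202 w 85.1
(0.5, 0.1, 0.225) [-4.303e+02 -3.015e+02 -4.000e-01] 11 rows of [-39.1 -27.4  -0. ]
(0.571, -0.413, 0.2) [-251.1 -452.9   25. ] 11 rows of [-22.8 -41.2   2.3]
(0.571, -0.413, 0.05) [  0.  -0. 150.] 4 rows of [ 0.  -0.  37.5]
```

Request:
move_arm([
  {"tx":-39,"ty":-27.4},
  {"tx":-39,"ty":-27.4},
  {"tx":-39,"ty":-27.4},
  {"tx":-39,"ty":-27.4},
  {"tx":-39,"ty":-27.4},
])

```text
$.plan[0]: bad value
```

Request:
move_arm([
  {"tx":-39,"ty":-27.4},
  {"tx":-39,"ty":-27.4},
  {"tx":-39,"ty":-27.4},
  {"tx":-39,"ty":-27.4},
  {"tx":-39,"ty":-27.4},
])

```text
$.plan[0]: bad value
```

Request:
move_arm([
  {"tx":-39,"ty":-27.4},
  {"tx":-22.8,"ty":-41.2},
  {"tx":-22.8,"ty":-41.2},
  {"tx":-22.8,"ty":-41.2},
  {"tx":-22.8,"ty":-41.2},
])

```text
$.plan[0]: bad value
```

Request:
move_arm([
  {"tx":-22.8,"ty":-41.2},
  {"tx":-22.8,"ty":-41.2},
  {"tx":-22.8,"ty":-41.2},
  {"tx":-22.8,"ty":-41.2},
  {"tx":-22.8,"ty":-41.2},
])

```text
$.plan[0]: bad value
```

```bash
python3 -c "
from h import *
go((.571,-.413,.15),(.571,-.413,.05))"
```

```text
t 2.5 at [0.2073 0.5364 0.2246] yaw_y 1.202 w 85.1
(0.571, -0.413, 0.15) [-681.5 -754.4   74.6] 21 rows of [-32.5 -35.9   3.6]
(0.571, -0.413, 0.05) [  0.  -0. 100.] 3 rows of [ 0.  -0.  33.3]
```

Request:
move_arm([
  {"rx":0,"ry":0,"rz":0,"tx":-39,"ty":-27.4,"tz":0,"gripper":85},
  {"rx":0,"ry":0,"rz":0,"tx":-39,"ty":-27.4,"tz":0,"gripper":85},
  {"rx":0,"ry":0,"rz":0,"tx":-39,"ty":-27.4,"tz":0,"gripper":85},
  {"rx":0,"ry":0,"rz":0,"tx":-39,"ty":-27.4,"tz":0,"gripper":85},
  {"rx":0,"ry":0,"rz":0,"tx":-39,"ty":-27.4,"tz":0,"gripper":85},
])

```text
clock: 3.0
tool_pos: [0.3405, 0.3368, 0.2248]
ee_rot: [0.575, 3.088, 0.001]
force: [0.8, -0.3, -0.7]
gripper_width: 0.998
finger_force: 0.0
```

Request:
move_arm([
  {"rx":0,"ry":0,"rz":0,"tx":-39,"ty":-27.4,"tz":0,"gripper":85},
  {"rx":0,"ry":0,"rz":0,"tx":-39,"ty":-27.4,"tz":0,"gripper":85},
  {"rx":0,"ry":0,"rz":0,"tx":-39,"ty":-27.4,"tz":0,"gripper":85},
  {"rx":0,"ry":0,"rz":0,"tx":-39,"ty":-27.4,"tz":0,"gripper":85},
  {"rx":0,"ry":0,"rz":0,"tx":-39,"ty":-27.4,"tz":0,"gripper":85},
])

```text
clock: 3.5
tool_pos: [0.4732, 0.1384, 0.2249]
ee_rot: [0.576, 3.088, 0.001]
force: [-0.4, 0.3, -0.4]
gripper_width: 0.994
finger_force: 0.0
```

Request:
move_arm([
  {"rx":0,"ry":0,"rz":0,"tx":-39,"ty":-27.4,"tz":0,"gripper":85},
  {"rx":0,"ry":0,"rz":0,"tx":-22.8,"ty":-41.2,"tz":0,"gripper":85},
  {"rx":0,"ry":0,"rz":0,"tx":-22.8,"ty":-41.2,"tz":0,"gripper":85},
  {"rx":0,"ry":0,"rz":0,"tx":-22.8,"ty":-41.2,"tz":0,"gripper":85},
  {"rx":0,"ry":0,"rz":0,"tx":-22.8,"ty":-41.2,"tz":0,"gripper":85},
])

```text
clock: 4.0
tool_pos: [0.5246, -0.088, 0.2247]
ee_rot: [0.576, 3.088, 0.0]
force: [1.1, 0.0, -0.5]
gripper_width: 0.995
finger_force: 0.0
```

Request:
move_arm([
  {"rx":0,"ry":0,"rz":0,"tx":-22.8,"ty":-41.2,"tz":0,"gripper":85},
  {"rx":0,"ry":0,"rz":0,"tx":-22.8,"ty":-41.2,"tz":0,"gripper":85},
  {"rx":0,"ry":0,"rz":0,"tx":-22.8,"ty":-41.2,"tz":0,"gripper":85},
  {"rx":0,"ry":0,"rz":0,"tx":-22.8,"ty":-41.2,"tz":0,"gripper":85},
  {"rx":0,"ry":0,"rz":0,"tx":-22.8,"ty":-41.2,"tz":0,"gripper":85},
])

```text
clock: 4.5
tool_pos: [0.5565, -0.3213, 0.2247]
ee_rot: [0.576, 3.088, 0.0]
force: [0.8, -0.4, 1.2]
gripper_width: 0.996
finger_force: 0.0
```

```bash
python3 -c "
from h import *
go((.571,-.413,.15),(.571,-.413,.05))"
```

```text
t 4.5 at [ 0.5565 -0.3213  0.2247] yaw_y 1.202 w 85.1
(0.571, -0.413, 0.15) [-46.5 -80.3  74.7] 3 rows of [-15.5 -26.8  24.9]
(0.571, -0.413, 0.05) [  0.  -0. 100.] 3 rows of [ 0.  -0.  33.3]
```

Request:
move_arm([
  {"rx":0,"ry":0,"rz":0,"tx":-15,"ty":-26,"tz":24,"gripper":85},
  {"rx":0,"ry":0,"rz":0,"tx":-15,"ty":-26,"tz":24,"gripper":85},
  {"rx":0,"ry":0,"rz":0,"tx":-15,"ty":-26,"tz":24,"gripper":85},
  {"rx":0,"ry":0,"rz":0,"tx":0,"ty":0,"tz":0,"gripper":85},
])

```text
clock: 4.9
tool_pos: [0.5686, -0.4111, 0.1477]
ee_rot: [-0.58, -3.082, -0.002]
force: [0.0, 1.2, -1.2]
gripper_width: 0.997
finger_force: 0.0
```

```bash
python3 -c "
from h import *
go((.571,-.4133,.05))"
```

```text
t 4.9 at [ 0.5686 -0.4111  0.1477] yaw_y 1.199 w 85.2
(0.571, -0.4133, 0.05) [-3.6 -1.2 97.7] 2 rows of [-1.8 -0.6 48.8]
```

Request:
move_arm([
  {"rx":0,"ry":0,"rz":0,"tx":-3.0,"ty":-1,"tz":20,"gripper":85},
  {"rx":0,"ry":0,"rz":0,"tx":0,"ty":0,"tz":27,"gripper":85},
  {"rx":0,"ry":0,"rz":0,"tx":0,"ty":0,"tz":25,"gripper":85},
  {"rx":0,"ry":0,"rz":0,"tx":0,"ty":0,"tz":25,"gripper":85},
  {"rx":0,"ry":0,"rz":0,"tx":0,"ty":0,"tz":0,"gripper":85},
])

```text
clock: 5.4
tool_pos: [0.5705, -0.4075, 0.0523]
ee_rot: [-0.574, -3.082, -0.006]
force: [-0.9, -0.2, -0.9]
gripper_width: 0.996
finger_force: 0.0
```

```bash
python3 -c "
from h import *
go((.571,-.4133,.05))"
```

```text
t 5.4 at [ 0.5705 -0.4075  0.0523] yaw_y 1.202 w 85.0
(0.571, -0.4133, 0.05) [-2.5 -5.2  2.2] 1 rows of [-2.5 -5.2  2.2]
```

Request:
move_arm([
  {"rx":0,"ry":0,"rz":0,"tx":-2.5,"ty":-5,"tz":2,"gripper":85},
  {"rx":0,"ry":0,"rz":0,"tx":0,"ty":0,"tz":0,"gripper":85},
])

```text
clock: 5.6
tool_pos: [0.5747, -0.4172, 0.0554]
ee_rot: [0.575, 3.085, -0.003]
force: [0.4, 0.2, 0.8]
gripper_width: 0.997
finger_force: 0.0
```

```bash
python3 -c "
from h import *
go((.571,-.4133,.05));print(Ro.from_rotvec(env.sense()['ee_rot']).as_matrix().round(4))"
```

```text
t 5.6 at [ 0.5747 -0.4172  0.0554] yaw_y 1.202 w 85.2
(0.571, -0.4133, 0.05) [4.8 2.4 5.4] 1 rows of [4.8 2.4 5.4]
[[-0.9328  0.3605  0.0026]
 [ 0.3605  0.9328 -0.0025]
 [-0.0033 -0.0013 -1.    ]]
```

Request:
move_arm([
  {"rx":0,"ry":0,"rz":0,"tx":0,"ty":0,"tz":0,"gripper":85},
])

```text
clock: 5.7
tool_pos: [0.5745, -0.4169, 0.0556]
ee_rot: [0.576, 3.085, -0.003]
force: [0.5, -1.1, -0.4]
gripper_width: 0.995
finger_force: 0.0
```

Request:
move_arm([
  {"rx":0,"ry":0,"rz":0,"tx":0,"ty":0,"tz":0,"gripper":85},
  {"rx":0,"ry":0,"rz":0,"tx":0,"ty":0,"tz":0,"gripper":85},
])

```text
clock: 5.9
tool_pos: [0.5737, -0.4161, 0.0546]
ee_rot: [0.576, 3.087, -0.001]
force: [0.5, -0.1, 0.3]
gripper_width: 0.992
finger_force: 0.0
```

```bash
python3 -c "
from h import *
go((.571,-.4133,.05))
save('side','s2');save('top','t2');go();save('top','t2');go()
c=[cv2.imread(f'pics/{n}.png')[150:320,310:480] for n in('s2','t2')]
cv2.imwrite('pics/c2.png',cv2.resize(np.hstack(c),(800,400),interpolation=cv2.INTER_CUBIC))"
```

```text
t 5.9 at [ 0.5737 -0.4161  0.0546] yaw_y 1.202 w 84.7
(0.571, -0.4133, 0.05) [3.6 1.6 4.6] 1 rows of [3.6 1.6 4.6]
t 6.0 at [ 0.5735 -0.4159  0.0542] yaw_y 1.202 w 85.1
t 6.0 at [ 0.5734 -0.4159  0.054 ] yaw_y 1.202 w 85.1
```

View pics/c2.png

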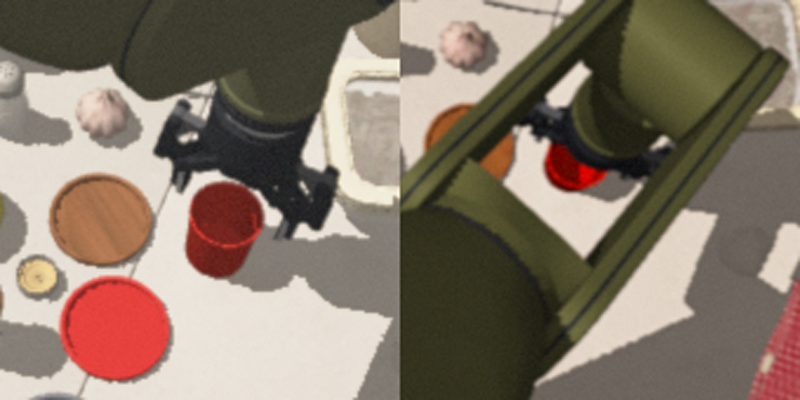

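```bash
python3 -c "
from h import *
for c,x in(('side',0),('top',400)):
  for z in(.032,.05,.07):
    for s in(-1,1):
      p=np.array([.5734+s*.045*.36,-.4159+s*.045*.933,z]); print(c,z,s,((proj(c,p)-[310,150])*2.353+[x,0]).round())
  print('cup',((proj(c,(.571,-.4133,0))-[310,150])*2.353+[x,0]).round(),((proj(c,(.571,-.4133,.073))-[310,150])*2.353+[x,0]).round())
"
```

```text
side 0.032 -1 [270. 254.]
side 0.032 1 [178. 209.]
side 0.05 -1 [274. 245.]
side 0.05 1 [180. 199.]
side 0.07 -1 [278. 234.]
side 0.07 1 [182. 188.]
cup [215. 249.] [227. 211.]
top 0.032 -1 [616. 177.]
top 0.032 1 [535. 141.]
top 0.05 -1 [619. 174.]
top 0.05 1 [537. 138.]
top 0.07 -1 [623. 171.]
top 0.07 1 [539. 135.]
cup [569. 166.] [579. 155.]
```

Request:
move_arm([
  {"rx":0,"ry":0,"rz":0,"tx":3,"ty":1.5,"tz":13,"gripper":85},
  {"rx":0,"ry":0,"rz":0,"tx":0,"ty":0,"tz":0,"gripper":85},
  {"rx":0,"ry":0,"rz":0,"tx":0,"ty":0,"tz":0,"gripper":85},
])

```text
clock: 6.35
tool_pos: [0.5702, -0.4126, 0.0394]
ee_rot: [-0.575, -3.086, -0.002]
force: [-0.1, 0.2, -0.2]
gripper_width: 0.998
finger_force: 0.0
```

```bash
python3 -c "
from h import *
go((.571,-.4133,.04))
c=save('side','s3')[190:290,350:480]
cv2.imwrite('pics/c3.png',cv2.resize(c[:,:,::-1],(780,600),interpolation=cv2.INTER_CUBIC))"
```

```text
t 6.3 at [ 0.5702 -0.4126  0.0394] yaw_y 1.202 w 85.3
(0.571, -0.4133, 0.04) [-1.  -0.4 -0.6] 1 rows of [-1.  -0.4 -0.6]
```

View pics/c3.png

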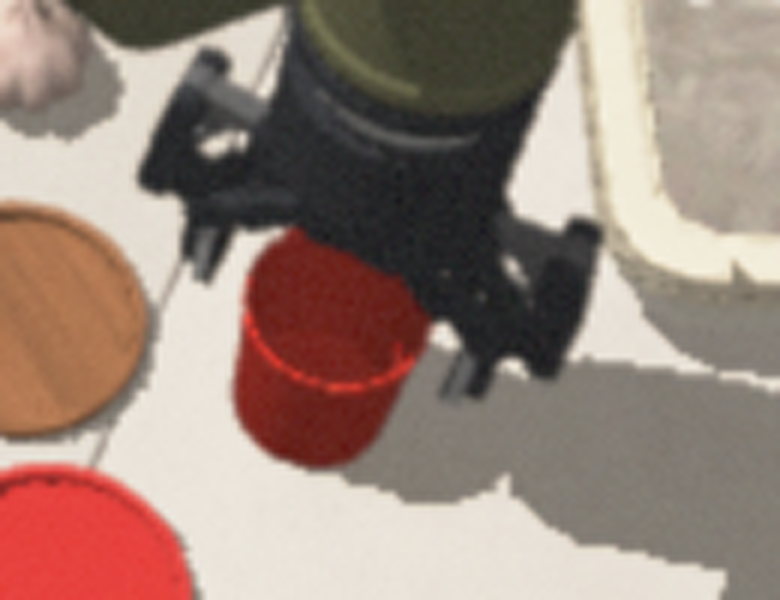

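The gripper straddles the cup, with the tips at crop (205,275) and (460,395). I close now.

Request:
move_arm([
  {"rx":0,"ry":0,"rz":0,"tx":0,"ty":0,"tz":0,"gripper":50},
  {"rx":0,"ry":0,"rz":0,"tx":0,"ty":0,"tz":0,"gripper":50},
  {"rx":0,"ry":0,"rz":0,"tx":0,"ty":0,"tz":0,"gripper":50},
  {"rx":0,"ry":0,"rz":0,"tx":0,"ty":0,"tz":0,"gripper":50},
  {"rx":0,"ry":0,"rz":0,"tx":0,"ty":0,"tz":0,"gripper":50},
], squeeze=40)

```text
clock: 6.9
tool_pos: [0.5716, -0.4137, 0.0412]
ee_rot: [0.576, 3.087, -0.001]
force: [0.3, -0.5, 3.6]
gripper_width: 0.724
finger_force: 44.2
```

Request:
move_arm([
  {"rx":0,"ry":0,"rz":0,"tx":0,"ty":0,"tz":0,"gripper":50},
  {"rx":0,"ry":0,"rz":0,"tx":0,"ty":0,"tz":0,"gripper":50},
])

```text
clock: 7.1
tool_pos: [0.5716, -0.4137, 0.0412]
ee_rot: [0.576, 3.087, -0.001]
force: [0.5, 0.3, 4.6]
gripper_width: 0.725
finger_force: 44.3
```

```bash
python3 -c "
from h import *
go((.5714,-.4133,.12),(.4814,-.33,.12),(.4814,-.33,.045))"
```

```text
t 7.1 at [ 0.5716 -0.4137  0.0412] yaw_y 1.202 w 61.9
(0.5714, -0.4133, 0.12) [  0.3   0.3 -78.8] 2 rows of [  0.1   0.1 -39.4]
(0.4814, -0.33, 0.12) [114.   45.3  -0.2] 3 rows of [38.  15.1 -0.1]
(0.4814, -0.33, 0.045) [ 0.1  0.  75. ] 2 rows of [ 0.1  0.  37.5]
```

Request:
move_arm([
  {"rx":0,"ry":0,"rz":0,"tx":0,"ty":0,"tz":-15,"gripper":50},
  {"rx":0,"ry":0,"rz":0,"tx":0,"ty":0,"tz":-30,"gripper":50},
  {"rx":0,"ry":0,"rz":0,"tx":0,"ty":0,"tz":-30,"gripper":50},
  {"rx":0,"ry":0,"rz":0,"tx":20,"ty":8,"tz":0,"gripper":50},
  {"rx":0,"ry":0,"rz":0,"tx":30,"ty":12,"tz":0,"gripper":50},
])

```text
clock: 7.6
tool_pos: [0.533, -0.3781, 0.1173]
ee_rot: [0.576, 3.085, -0.003]
force: [0.5, -0.3, -2.1]
gripper_width: 0.722
finger_force: 44.3
```

Request:
move_arm([
  {"rx":0,"ry":0,"rz":0,"tx":30,"ty":12,"tz":0,"gripper":50},
  {"rx":0,"ry":0,"rz":0,"tx":24,"ty":9.5,"tz":0,"gripper":50},
  {"rx":0,"ry":0,"rz":0,"tx":10.2,"ty":4,"tz":20,"gripper":50},
  {"rx":0,"ry":0,"rz":0,"tx":0,"ty":0,"tz":25,"gripper":50},
  {"rx":0,"ry":0,"rz":0,"tx":0,"ty":0,"tz":0,"gripper":50},
])

```text
clock: 8.1
tool_pos: [0.4779, -0.3273, 0.0682]
ee_rot: [-0.575, -3.082, -0.006]
force: [-0.1, 1.1, -2.5]
gripper_width: 0.723
finger_force: 44.6
```

Request:
move_arm([
  {"rx":0,"ry":0,"rz":0,"tx":0,"ty":0,"tz":15,"gripper":50},
  {"rx":0,"ry":0,"rz":0,"tx":0,"ty":0,"tz":5,"gripper":50},
  {"rx":0,"ry":0,"rz":0,"tx":0,"ty":0,"tz":0,"gripper":50},
  {"rx":0,"ry":0,"rz":0,"tx":0,"ty":0,"tz":0,"gripper":50},
  {"rx":0,"ry":0,"rz":0,"tx":0,"ty":0,"tz":0,"gripper":50},
])

```text
clock: 8.6
tool_pos: [0.4815, -0.3302, 0.0514]
ee_rot: [0.576, 3.087, -0.001]
force: [0.1, 0.5, -1.3]
gripper_width: 0.723
finger_force: 44.6
```

```bash
python3 -c "
from h import *
go((.4814,-.33,.0457))"
```

```text
t 8.6 at [ 0.4815 -0.3302  0.0514] yaw_y 1.202 w 61.8
(0.4814, -0.33, 0.0457) [0.2 0.2 5.7] 1 rows of [0.2 0.2 5.7]
```

Request:
move_arm([
  {"rx":0,"ry":0,"rz":0,"tx":0,"ty":0,"tz":5.5,"gripper":50},
  {"rx":0,"ry":0,"rz":0,"tx":0,"ty":0,"tz":0,"gripper":50},
  {"rx":0,"ry":0,"rz":0,"tx":0,"ty":0,"tz":0,"gripper":50},
])

```text
clock: 8.9
tool_pos: [0.4811, -0.33, 0.0453]
ee_rot: [0.576, 3.088, -0.001]
force: [0.2, -0.0, -1.3]
gripper_width: 0.723
finger_force: 44.7
```

Request:
move_arm([
  {"rx":0,"ry":0,"rz":0,"tx":0,"ty":0,"tz":0.7,"gripper":50},
  {"rx":0,"ry":0,"rz":0,"tx":0,"ty":0,"tz":0,"gripper":50},
])

```text
clock: 9.1
tool_pos: [0.4814, -0.33, 0.0452]
ee_rot: [0.576, 3.087, -0.001]
force: [0.1, 0.2, 4.9]
gripper_width: 0.726
finger_force: 45.1
```

Request:
move_arm([
  {"rx":0,"ry":0,"rz":0,"tx":0,"ty":0,"tz":0,"gripper":70},
  {"rx":0,"ry":0,"rz":0,"tx":0,"ty":0,"tz":0,"gripper":85},
  {"rx":0,"ry":0,"rz":0,"tx":0,"ty":0,"tz":0,"gripper":85},
  {"rx":0,"ry":0,"rz":0,"tx":0,"ty":0,"tz":0,"gripper":85},
  {"rx":0,"ry":0,"rz":0,"tx":0,"ty":0,"tz":0,"gripper":85},
])

```text
clock: 9.6
tool_pos: [0.4809, -0.3297, 0.0442]
ee_rot: [-0.576, -3.088, -0.0]
force: [-0.2, 0.3, -0.2]
gripper_width: 0.992
finger_force: 0.0
```

Request:
move_arm([
  {"rx":0,"ry":0,"rz":0,"tx":0,"ty":0,"tz":-20,"gripper":85},
  {"rx":0,"ry":0,"rz":0,"tx":0,"ty":0,"tz":-35,"gripper":85},
  {"rx":0,"ry":0,"rz":0,"tx":0,"ty":0,"tz":-45,"gripper":85},
  {"rx":0,"ry":0,"rz":0,"tx":0,"ty":0,"tz":-40,"gripper":85},
  {"rx":0,"ry":0,"rz":0,"tx":0,"ty":0,"tz":0,"gripper":85},
])

```text
clock: 10.1
tool_pos: [0.4845, -0.3325, 0.1909]
ee_rot: [0.574, 3.077, -0.009]
force: [-0.6, -0.6, 0.4]
gripper_width: 0.996
finger_force: 0.0
```

```bash
python3 -c "
from h import *
go((.684,-.2,.18),(.684,-.2,.045))
save('side','s4');save('top','t4')
print([fit('cup',(.481,-.33),cams=(c,),z0=.004) for c in('side','top')])
print([(c,[(r['pixel'],r['p']) for r in env.outline_of(c,'shaker')]) for c in('side','top')])
print([fit('shaker',(.684,-.203),cams=(c,)) for c in('side','top')])
c=cv2.imread('pics/s4.png')[150:310,220:430];cv2.imwrite('pics/c4.png',cv2.resize(c,(780,594),interpolation=cv2.INTER_CUBIC))"
```

```text
t 10.1 at [ 0.4845 -0.3325  0.1909] yaw_y 1.202 w 85.0
(0.684, -0.2, 0.18) [-138.2  195.6   11.8] 5 rows of [-27.6  39.1   2.4]
(0.684, -0.2, 0.045) [  1.6   0.5 135. ] 3 rows of [ 0.5  0.2 45. ]
[(array([ 0.4805, -0.3291]), np.float64(0.054), ['side']), (array([ 0.4771, -0.3276]), np.float64(1.743), ['top'])]
[('side', [([313.7, 189.9], 0.79)]), ('top', [([271.9, 98.5], 0.94), ([291.3, 135.2], 0.84), ([300.7, 169.4], 0.76)])]
[(array([ 0.6829, -0.1996]), np.float64(0.143), ['side']), (array([ 0.6813, -0.2026]), np.float64(0.199), ['top'])]
```

View pics/c4.png

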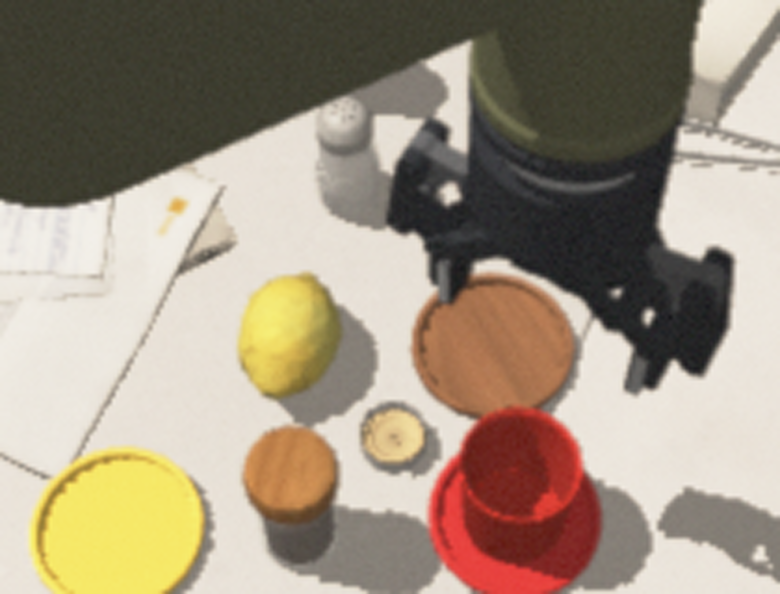

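Request:
move_arm([
  {"rx":0,"ry":0,"rz":0,"tx":-28,"ty":38.5,"tz":4,"gripper":85},
  {"rx":0,"ry":0,"rz":0,"tx":-28,"ty":38.5,"tz":5,"gripper":85},
  {"rx":0,"ry":0,"rz":0,"tx":-28,"ty":38.5,"tz":5,"gripper":85},
  {"rx":0,"ry":0,"rz":0,"tx":-28,"ty":38.5,"tz":5,"gripper":85},
  {"rx":0,"ry":0,"rz":0,"tx":-28.5,"ty":38.5,"tz":5,"gripper":85},
])

```text
clock: 11.0
tool_pos: [0.6824, -0.1996, 0.1589]
ee_rot: [-0.576, -3.086, -0.0]
force: [1.6, -1.2, -0.2]
gripper_width: 0.998
finger_force: 0.0
```

Request:
move_arm([
  {"rx":0,"ry":0,"rz":0,"tx":0,"ty":0,"tz":0,"gripper":85},
  {"rx":0,"ry":0,"rz":0,"tx":0,"ty":0,"tz":0,"gripper":85},
  {"rx":0,"ry":0,"rz":0,"tx":0,"ty":0,"tz":0,"gripper":85},
  {"rx":0,"ry":0,"rz":0,"tx":0,"ty":0,"tz":0,"gripper":85},
])

```text
clock: 11.4
tool_pos: [0.6802, -0.2019, 0.1603]
ee_rot: [-0.578, -3.087, 0.0]
force: [0.4, 1.5, 0.1]
gripper_width: 0.995
finger_force: 0.0
```

```bash
python3 -c "
from h import *
go((.682,-.201,.047))"
```

```text
t 11.4 at [ 0.6802 -0.2019  0.1603] yaw_y 1.201 w 85.0
(0.682, -0.201, 0.047) [ -1.5   1.5 113.3] 3 rows of [-0.5  0.5 37.8]
```

Request:
move_arm([
  {"rx":0,"ry":0,"rz":0,"tx":-1,"ty":1,"tz":30,"gripper":85},
  {"rx":0,"ry":0,"rz":0,"tx":0,"ty":0,"tz":35,"gripper":85},
  {"rx":0,"ry":0,"rz":0,"tx":0,"ty":0,"tz":28,"gripper":85},
  {"rx":0,"ry":0,"rz":0,"tx":0,"ty":0,"tz":20,"gripper":85},
  {"rx":0,"ry":0,"rz":0,"tx":0,"ty":0,"tz":0,"gripper":85},
])

```text
clock: 11.9
tool_pos: [0.6791, -0.2006, 0.0443]
ee_rot: [-0.578, -3.081, -0.001]
force: [-0.3, -0.7, 0.8]
gripper_width: 0.99
finger_force: 0.0
```

Request:
move_arm([
  {"rx":0,"ry":0,"rz":0,"tx":0,"ty":0,"tz":0,"gripper":85},
  {"rx":0,"ry":0,"rz":0,"tx":0,"ty":0,"tz":0,"gripper":85},
  {"rx":0,"ry":0,"rz":0,"tx":0,"ty":0,"tz":0,"gripper":85},
])

```text
clock: 12.2
tool_pos: [0.6839, -0.201, 0.0495]
ee_rot: [0.576, 3.085, -0.001]
force: [0.4, -0.5, 0.6]
gripper_width: 0.995
finger_force: 0.0
```

```bash
python3 -c "
from h import *
go((.682,-.201,.047))
c=save('side','s5')[140:260,250:410]
cv2.imwrite('pics/c5.png',cv2.resize(c[:,:,::-1],(800,600),interpolation=cv2.INTER_CUBIC))
print(((proj('side',(.682,-.201,.04))-[250,140])*5).round())"
```

```text
t 12.2 at [ 0.6839 -0.201   0.0495] yaw_y 1.202 w 85.0
(0.682, -0.201, 0.047) [ 1.8 -0.7  2.5] 1 rows of [ 1.8 -0.7  2.5]
[315. 258.]
```

View pics/c5.png

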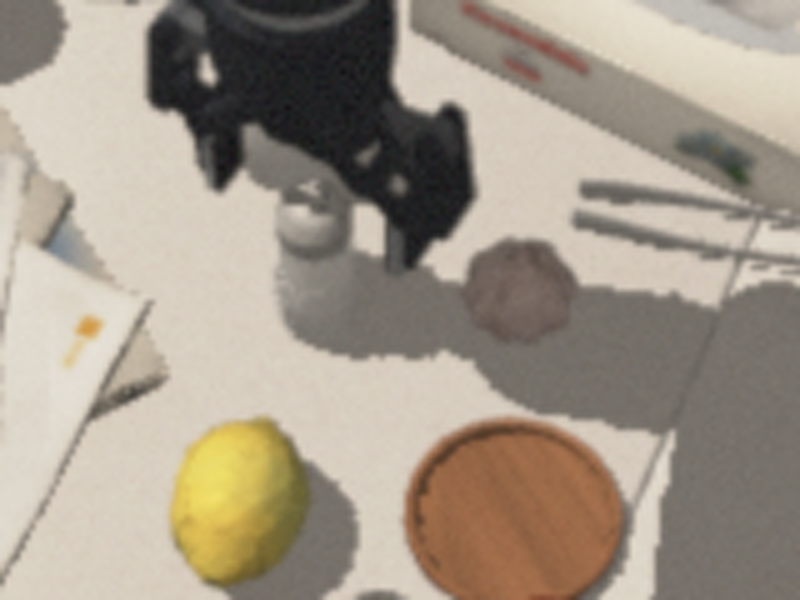

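```bash
python3 -c "
from h import *
f=lambda p:((proj('side',p)-[250,140])*5).round()
for z in(.03,.04,.05,.06):
  print(z,[f((.6839+s*.0425*.36,-.201+s*.0425*.933,z)) for s in(1,-1)])
for z in(0,.066,.09):print('shaker',z,f((.682,-.201,z)))
g=lambda p:((proj('side',p)-[350,190])*6).round()
for z in(.02,.03,.04,.05):
  print('cup',z,[g((.5702+s*.0425*.36,-.4126+s*.0425*.933,z)) for s in(1,-1)])
im=cv2.imread('pics/s5.png');im=cv2.resize(im[140:260,250:410],(800,600),interpolation=cv2.INTER_CUBIC)
for c,m in(((0,255,0),sil('side',pts('shaker',(.682,-.201)))),):
  m=cv2.resize(m[140:260,250:410],(800,600));k,_=cv2.findContours((m>.5).astype(np.uint8),0,1);cv2.drawContours(im,k,-1,c,1)
cv2.imwrite('pics/c6.png',cv2.convertScaleAbs(im,alpha=1.4)[100:420,150:500])
"
```

```text
0.03 [array([238., 229.]), array([397., 305.])]
0.04 [array([236., 217.]), array([397., 293.])]
0.05 [array([235., 204.]), array([396., 280.])]
0.06 [array([233., 190.]), array([396., 267.])]
shaker 0 [318. 307.]
shaker 0.066 [313. 224.]
shaker 0.09 [310. 191.]
cup 0.02 [array([205., 319.]), array([425., 426.])]
cup 0.03 [array([208., 306.]), array([431., 414.])]
cup 0.04 [array([211., 292.]), array([436., 401.])]
cup 0.05 [array([215., 278.]), array([441., 388.])]
```

View pics/c6.png

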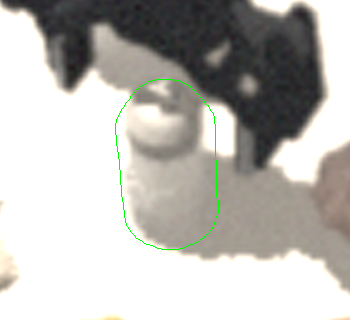

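Request:
move_arm([
  {"rx":0,"ry":0,"rz":0,"tx":0.5,"ty":-2,"tz":2,"gripper":85},
  {"rx":0,"ry":0,"rz":0,"tx":0,"ty":0,"tz":0,"gripper":60},
  {"rx":0,"ry":0,"rz":0,"tx":0,"ty":0,"tz":0,"gripper":34},
  {"rx":0,"ry":0,"rz":0,"tx":0,"ty":0,"tz":0,"gripper":34},
  {"rx":0,"ry":0,"rz":0,"tx":0,"ty":0,"tz":0,"gripper":34},
])

```text
clock: 12.75
tool_pos: [0.6816, -0.2022, 0.0455]
ee_rot: [0.576, 3.088, -0.001]
force: [-0.2, -0.2, 0.3]
gripper_width: 0.402
finger_force: 14.6
```

Request:
move_arm([
  {"rx":0,"ry":0,"rz":0,"tx":0,"ty":0,"tz":0,"gripper":34},
  {"rx":0,"ry":0,"rz":0,"tx":0,"ty":0,"tz":0,"gripper":34},
  {"rx":0,"ry":0,"rz":0,"tx":0,"ty":0,"tz":0,"gripper":34},
])

```text
clock: 13.05
tool_pos: [0.6816, -0.2021, 0.0455]
ee_rot: [0.576, 3.088, -0.0]
force: [-0.8, -0.4, 2.0]
gripper_width: 0.402
finger_force: 15.0
```

```bash
python3 -c "
from h import *
go((.682,-.202,.18),(.3679,-.2962,.18),(.3679,-.2962,.051))"
```

```text
t 13.1 at [ 0.6816 -0.2021  0.0455] yaw_y 1.202 w 34.4
(0.682, -0.202, 0.18) [  -0.4    0.2 -134.5] 3 rows of [ -0.1   0.1 -44.8]
(0.3679, -0.2962, 0.18) [ 259.  -201.1    0. ] 7 rows of [ 37.  -28.7   0. ]
(0.3679, -0.2962, 0.051) [  0.   0. 129.] 3 rows of [ 0.  0. 43.]
```

```bash
python3 -c "
from h import *
a=save('side','s7')[150:230,270:350];b=save('top','t7')[130:210,260:340]
cv2.imwrite('pics/c7.png',cv2.resize(cv2.convertScaleAbs(np.hstack([a,b])[:,:,::-1],alpha=1.3),(800,400),interpolation=cv2.INTER_CUBIC))
go()"
```

```text
t 13.2 at [ 0.6816 -0.2021  0.0455] yaw_y 1.202 w 34.4
```

View pics/c7.png

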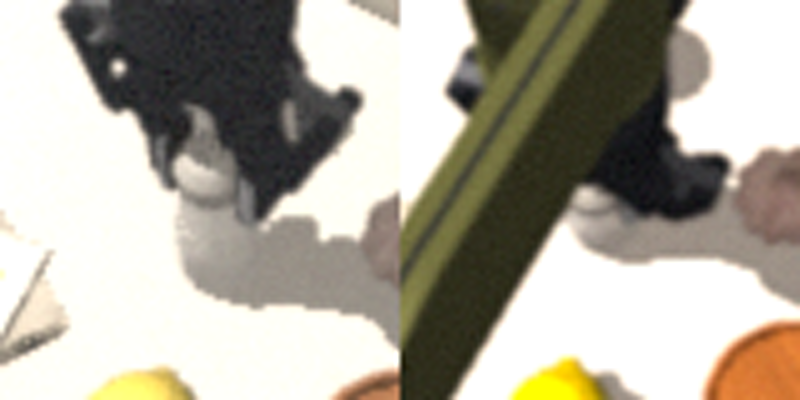

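```bash
python3 -c "
from h import *
f=lambda p:((proj('top',p)-[260,130])*5+[400,0]).round()
g=lambda p:((proj('side',p)-[270,150])*5).round()
for dx in(0,.02):
 for z in(.025,.065):
  for s in(1,-1): q=(.6816+dx+s*.02*.36,-.202+s*.02*.933,z);print(dx,z,s,'top',f(q),'side',g(q))
for z in(0,.066,.09):print('shaker',z,f((.682,-.202,z)),g((.682,-.202,z)))
"
```

```text
0 0.025 1 top [563. 188.] side [181. 210.]
0 0.025 -1 top [636. 220.] side [255. 245.]
0 0.065 1 top [558. 165.] side [176. 158.]
0 0.065 -1 top [633. 198.] side [254. 194.]
0.02 0.025 1 top [566. 150.] side [189. 175.]
0.02 0.025 -1 top [638. 181.] side [263. 210.]
0.02 0.065 1 top [561. 125.] side [184. 123.]
0.02 0.065 -1 top [635. 158.] side [261. 158.]
shaker 0 [602. 216.] [220. 257.]
shaker 0.066 [595. 180.] [215. 174.]
shaker 0.09 [592. 165.] [213. 142.]
```

Request:
move_arm([
  {"rx":0,"ry":0,"rz":0,"tx":0,"ty":0,"tz":0,"gripper":25},
  {"rx":0,"ry":0,"rz":0,"tx":0,"ty":0,"tz":0,"gripper":25},
  {"rx":0,"ry":0,"rz":0,"tx":0,"ty":0,"tz":0,"gripper":25},
], squeeze=40)

```text
clock: 13.45
tool_pos: [0.6816, -0.2022, 0.0456]
ee_rot: [0.576, 3.088, -0.001]
force: [-1.4, -1.6, 2.9]
gripper_width: 0.385
finger_force: 39.4
```

Request:
move_arm([
  {"rx":0,"ry":0,"rz":0,"tx":0,"ty":0,"tz":-5,"gripper":25},
  {"rx":0,"ry":0,"rz":0,"tx":0,"ty":0,"tz":-10,"gripper":25},
  {"rx":0,"ry":0,"rz":0,"tx":0,"ty":0,"tz":-15,"gripper":25},
  {"rx":0,"ry":0,"rz":0,"tx":0,"ty":0,"tz":0,"gripper":25},
  {"rx":0,"ry":0,"rz":0,"tx":0,"ty":0,"tz":0,"gripper":25},
])

```text
clock: 13.95
tool_pos: [0.6823, -0.2021, 0.0767]
ee_rot: [0.575, 3.086, -0.0]
force: [-0.3, 0.5, -0.5]
gripper_width: 0.39
finger_force: 39.4
```

```bash
python3 -c "
from h import *
a=save('side','s8')[140:220,270:350];b=save('top','t8')[130:210,260:340]
cv2.imwrite('pics/c8.png',cv2.resize(cv2.convertScaleAbs(np.hstack([a,b])[:,:,::-1],alpha=1.3),(800,400),interpolation=cv2.INTER_CUBIC))
go()"
```

```text
t 14.1 at [ 0.6813 -0.2018  0.0754] yaw_y 1.202 w 33.0
```

View pics/c8.png

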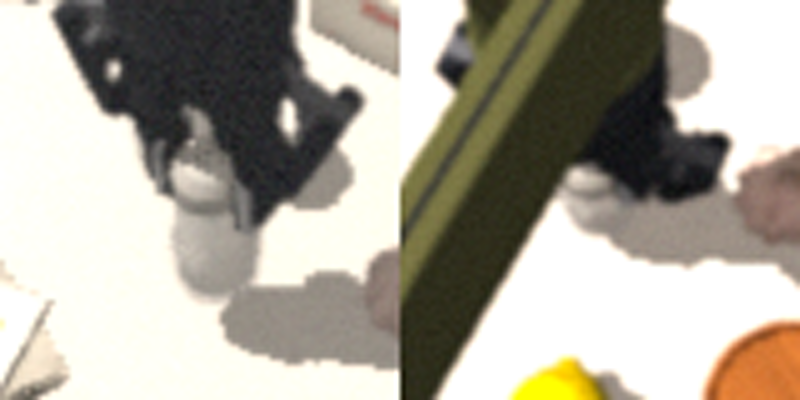

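Request:
move_arm([
  {"rx":0,"ry":0,"rz":0,"tx":0,"ty":0,"tz":-20,"gripper":25},
  {"rx":0,"ry":0,"rz":0,"tx":0,"ty":0,"tz":-30,"gripper":25},
  {"rx":0,"ry":0,"rz":0,"tx":0,"ty":0,"tz":-30,"gripper":25},
  {"rx":0,"ry":0,"rz":0,"tx":10,"ty":-8,"tz":-15,"gripper":25},
  {"rx":0,"ry":0,"rz":0,"tx":22,"ty":-17,"tz":0,"gripper":25},
])

```text
clock: 14.55
tool_pos: [0.6451, -0.2142, 0.1729]
ee_rot: [0.572, 3.082, -0.002]
force: [-0.5, -0.8, -1.5]
gripper_width: 0.385
finger_force: 39.5
```

Request:
move_arm([
  {"rx":0,"ry":0,"rz":0,"tx":32,"ty":-25,"tz":0,"gripper":25},
  {"rx":0,"ry":0,"rz":0,"tx":32,"ty":-25,"tz":0,"gripper":25},
  {"rx":0,"ry":0,"rz":0,"tx":32,"ty":-25,"tz":0,"gripper":25},
  {"rx":0,"ry":0,"rz":0,"tx":32,"ty":-25,"tz":0,"gripper":25},
  {"rx":0,"ry":0,"rz":0,"tx":32,"ty":-25,"tz":0,"gripper":25},
])

```text
clock: 15.05
tool_pos: [0.4451, -0.2723, 0.1695]
ee_rot: [-0.575, -3.086, -0.001]
force: [0.3, -0.4, -1.6]
gripper_width: 0.389
finger_force: 39.5
```

Request:
move_arm([
  {"rx":0,"ry":0,"rz":0,"tx":32,"ty":-25,"tz":0,"gripper":25},
  {"rx":0,"ry":0,"rz":0,"tx":22,"ty":-17,"tz":0,"gripper":25},
  {"rx":0,"ry":0,"rz":0,"tx":12,"ty":-8,"tz":20,"gripper":25},
  {"rx":0,"ry":0,"rz":0,"tx":0,"ty":0,"tz":25,"gripper":25},
  {"rx":0,"ry":0,"rz":0,"tx":0,"ty":0,"tz":0,"gripper":25},
])

```text
clock: 15.55
tool_pos: [0.3648, -0.2931, 0.1227]
ee_rot: [-0.577, -3.081, -0.007]
force: [-0.1, 0.0, -1.5]
gripper_width: 0.391
finger_force: 39.7
```

Request:
move_arm([
  {"rx":0,"ry":0,"rz":0,"tx":0,"ty":0,"tz":25,"gripper":25},
  {"rx":0,"ry":0,"rz":0,"tx":0,"ty":0,"tz":25,"gripper":25},
  {"rx":0,"ry":0,"rz":0,"tx":0,"ty":0,"tz":0,"gripper":25},
  {"rx":0,"ry":0,"rz":0,"tx":0,"ty":0,"tz":0,"gripper":25},
  {"rx":0,"ry":0,"rz":0,"tx":0,"ty":0,"tz":0,"gripper":25},
])

```text
clock: 16.05
tool_pos: [0.3696, -0.2961, 0.0766]
ee_rot: [0.575, 3.087, -0.002]
force: [0.2, -0.0, -1.4]
gripper_width: 0.382
finger_force: 39.7
```

```bash
python3 -c "
from h import *
go((.3679,-.2962,.0495))
save('side','s9');print(fit('shaker',(.368,-.296),cams=('side',),z0=.03),fit('coaster_grey',(.368,-.296),cams=('side',)))"
```

```text
t 16.1 at [ 0.3696 -0.2961  0.0766] yaw_y 1.202 w 32.6
(0.3679, -0.2962, 0.0495) [ 1.7 -0.7 27.1] 1 rows of [ 1.7 -0.7 27.1]
(array([ 0.3665, -0.2942]), np.float64(0.961), ['side']) (array([ 0.3665, -0.296 ]), np.float64(0.654), ['side'])
```

Request:
move_arm([
  {"rx":0,"ry":0,"rz":0,"tx":1.2,"ty":-0.5,"tz":15,"gripper":25},
  {"rx":0,"ry":0,"rz":0,"tx":0,"ty":0,"tz":9,"gripper":25},
  {"rx":0,"ry":0,"rz":0,"tx":0,"ty":0,"tz":0,"gripper":25},
  {"rx":0,"ry":0,"rz":0,"tx":0,"ty":0,"tz":0,"gripper":25},
  {"rx":0,"ry":0,"rz":0,"tx":0,"ty":0,"tz":0,"gripper":25},
])

```text
clock: 16.7
tool_pos: [0.3678, -0.2958, 0.0518]
ee_rot: [0.576, 3.088, -0.001]
force: [-0.2, -0.2, -1.3]
gripper_width: 0.385
finger_force: 39.7
```

Request:
move_arm([
  {"rx":0,"ry":0,"rz":0,"tx":0,"ty":0,"tz":1,"gripper":25},
  {"rx":0,"ry":0,"rz":0,"tx":0,"ty":0,"tz":0,"gripper":25},
  {"rx":0,"ry":0,"rz":0,"tx":0,"ty":0,"tz":0,"gripper":25},
])

```text
clock: 17.0
tool_pos: [0.3676, -0.2956, 0.0506]
ee_rot: [0.576, 3.088, -0.0]
force: [0.2, 0.6, -1.4]
gripper_width: 0.389
finger_force: 39.7
```

Request:
move_arm([
  {"rx":0,"ry":0,"rz":0,"tx":0,"ty":0,"tz":1,"gripper":25},
  {"rx":0,"ry":0,"rz":0,"tx":0,"ty":0,"tz":0,"gripper":25},
  {"rx":0,"ry":0,"rz":0,"tx":0,"ty":0,"tz":0,"gripper":25},
])

```text
clock: 17.3
tool_pos: [0.3676, -0.2957, 0.0496]
ee_rot: [0.576, 3.088, -0.0]
force: [0.6, 0.1, 1.7]
gripper_width: 0.385
finger_force: 40.0
```

Request:
move_arm([
  {"rx":0,"ry":0,"rz":0,"tx":0,"ty":0,"tz":0,"gripper":45},
  {"rx":0,"ry":0,"rz":0,"tx":0,"ty":0,"tz":0,"gripper":60},
  {"rx":0,"ry":0,"rz":0,"tx":0,"ty":0,"tz":0,"gripper":75},
  {"rx":0,"ry":0,"rz":0,"tx":0,"ty":0,"tz":0,"gripper":75},
  {"rx":0,"ry":0,"rz":0,"tx":0,"ty":0,"tz":0,"gripper":75},
])

```text
clock: 17.8
tool_pos: [0.3675, -0.2955, 0.0494]
ee_rot: [-0.576, -3.088, -0.0]
force: [0.6, 0.2, 0.2]
gripper_width: 0.877
finger_force: 0.0
```

Request:
move_arm([
  {"rx":0,"ry":0,"rz":0,"tx":0,"ty":0,"tz":-15,"gripper":75},
  {"rx":0,"ry":0,"rz":0,"tx":0,"ty":0,"tz":-30,"gripper":75},
  {"rx":0,"ry":0,"rz":0,"tx":0,"ty":0,"tz":-40,"gripper":75},
  {"rx":0,"ry":0,"rz":0,"tx":0,"ty":0,"tz":-35,"gripper":75},
  {"rx":0,"ry":0,"rz":0,"tx":0,"ty":0,"tz":0,"gripper":75},
])

```text
clock: 18.3
tool_pos: [0.3702, -0.2981, 0.1741]
ee_rot: [0.574, 3.08, -0.009]
force: [0.6, -0.2, -0.4]
gripper_width: 0.875
finger_force: 0.0
```

```bash
python3 -c "
from h import *
go((.453,-.216,.17),(.453,-.216,.05))
save('side','s10');save('top','t10')
for q,g,z in(('shaker',(.368,-.296),.004),('jar',(.453,-.216),0),('cup',(.481,-.33),.004)):
  for c in('side','top'):
    try:print(q,fit(q,g,cams=(c,),z0=z))
    except Exception as e:print(q,c,e)
c=cv2.imread('pics/s10.png')[200:380,230:430];cv2.imwrite('pics/c10.png',cv2.resize(c,(660,594),interpolation=cv2.INTER_CUBIC))"
```

```text
t 18.3 at [ 0.3702 -0.2981  0.1741] yaw_y 1.202 w 74.7
(0.453, -0.216, 0.17) [-47.6 106.5   4.1] 3 rows of [-15.9  35.5   1.4]
(0.453, -0.216, 0.05) [  1.1   0.5 120. ] 3 rows of [ 0.4  0.2 40. ]
shaker (array([ 0.3668, -0.2946]), np.float64(0.279), ['side'])
shaker (array([ 0.368, -0.296]), np.float64(0.0), [])
jar (array([ 0.4514, -0.2138]), np.float64(1.288), ['side'])
jar (array([ 0.4528, -0.2162]), np.float64(0.086), ['top'])
cup (array([ 0.4971, -0.3417]), np.float64(3.438), ['side'])
cup (array([ 0.4827, -0.3294]), np.float64(0.113), ['top'])
```

View pics/c10.png

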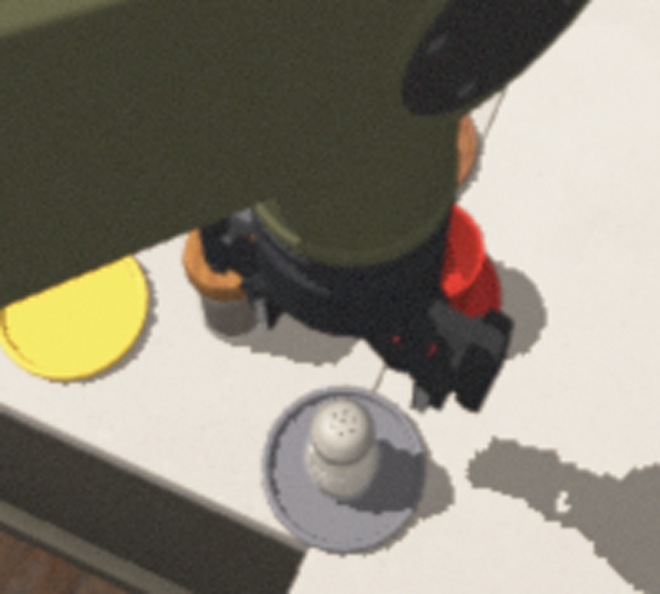

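Request:
move_arm([
  {"rx":0,"ry":0,"rz":0,"tx":-12.4,"ty":26,"tz":0,"gripper":80},
  {"rx":0,"ry":0,"rz":0,"tx":-15,"ty":32,"tz":0,"gripper":80},
  {"rx":0,"ry":0,"rz":0,"tx":-14,"ty":29,"tz":0,"gripper":80},
  {"rx":0,"ry":0,"rz":0,"tx":-9,"ty":18,"tz":5,"gripper":80},
  {"rx":0,"ry":0,"rz":0,"tx":0,"ty":0,"tz":10,"gripper":80},
])

```text
clock: 19.2
tool_pos: [0.4545, -0.2146, 0.154]
ee_rot: [0.571, 3.088, 0.0]
force: [-0.1, -0.4, -0.3]
gripper_width: 0.937
finger_force: 0.0
```

Request:
move_arm([
  {"rx":0,"ry":0,"rz":0,"tx":0,"ty":0,"tz":15,"gripper":80},
  {"rx":0,"ry":0,"rz":0,"tx":0,"ty":0,"tz":10,"gripper":80},
  {"rx":0,"ry":0,"rz":0,"tx":0,"ty":0,"tz":0,"gripper":80},
  {"rx":0,"ry":0,"rz":0,"tx":0,"ty":0,"tz":0,"gripper":80},
  {"rx":0,"ry":0,"rz":0,"tx":0,"ty":0,"tz":0,"gripper":80},
])

```text
clock: 19.7
tool_pos: [0.4524, -0.2163, 0.1298]
ee_rot: [0.577, 3.088, -0.0]
force: [0.2, -0.3, -0.9]
gripper_width: 0.936
finger_force: 0.0
```

```bash
python3 -c "
from h import *
go((.4525,-.216,.048))"
```

```text
t 19.7 at [ 0.4524 -0.2163  0.1298] yaw_y 1.201 w 79.9
(0.4525, -0.216, 0.048) [ 0.1  0.4 81.8] 2 rows of [ 0.   0.2 40.9]
```

Request:
move_arm([
  {"rx":0,"ry":0,"rz":0,"tx":0,"ty":0,"tz":20,"gripper":80},
  {"rx":0,"ry":0,"rz":0,"tx":0,"ty":0,"tz":25,"gripper":80},
  {"rx":0,"ry":0,"rz":0,"tx":0,"ty":0,"tz":18,"gripper":80},
  {"rx":0,"ry":0,"rz":0,"tx":0,"ty":0,"tz":10,"gripper":80},
  {"rx":0,"ry":0,"rz":0,"tx":0,"ty":0,"tz":5,"gripper":80},
])

```text
clock: 20.2
tool_pos: [0.4523, -0.2159, 0.0511]
ee_rot: [-0.576, -3.088, -0.0]
force: [-0.2, -0.6, 0.4]
gripper_width: 0.934
finger_force: 0.0
```

Request:
move_arm([
  {"rx":0,"ry":0,"rz":0,"tx":0,"ty":0,"tz":2,"gripper":80},
  {"rx":0,"ry":0,"rz":0,"tx":0,"ty":0,"tz":0,"gripper":80},
  {"rx":0,"ry":0,"rz":0,"tx":0,"ty":0,"tz":0,"gripper":80},
  {"rx":0,"ry":0,"rz":0,"tx":0,"ty":0,"tz":0,"gripper":80},
])

```text
clock: 20.6
tool_pos: [0.4528, -0.216, 0.0501]
ee_rot: [0.576, 3.087, -0.001]
force: [0.1, 0.1, -0.2]
gripper_width: 0.937
finger_force: 0.0
```

Request:
move_arm([
  {"rx":0,"ry":0,"rz":0,"tx":0,"ty":0,"tz":0,"gripper":60},
  {"rx":0,"ry":0,"rz":0,"tx":0,"ty":0,"tz":0,"gripper":35},
  {"rx":0,"ry":0,"rz":0,"tx":0,"ty":0,"tz":0,"gripper":35},
  {"rx":0,"ry":0,"rz":0,"tx":0,"ty":0,"tz":0,"gripper":35},
  {"rx":0,"ry":0,"rz":0,"tx":0,"ty":0,"tz":0,"gripper":35},
], squeeze=45)

```text
clock: 21.1
tool_pos: [0.4528, -0.2159, 0.05]
ee_rot: [0.576, 3.087, -0.0]
force: [-0.9, 0.0, 6.1]
gripper_width: 0.542
finger_force: 45.7
```

Request:
move_arm([
  {"rx":0,"ry":0,"rz":0,"tx":0,"ty":0,"tz":0,"gripper":35},
  {"rx":0,"ry":0,"rz":0,"tx":0,"ty":0,"tz":0,"gripper":35},
])

```text
clock: 21.3
tool_pos: [0.4528, -0.2159, 0.05]
ee_rot: [0.576, 3.087, -0.0]
force: [0.0, 0.7, 6.3]
gripper_width: 0.537
finger_force: 45.7
```

Request:
move_arm([
  {"rx":0,"ry":0,"rz":0,"tx":0,"ty":0,"tz":-10,"gripper":35},
  {"rx":0,"ry":0,"rz":0,"tx":0,"ty":0,"tz":-20,"gripper":35},
  {"rx":0,"ry":0,"rz":0,"tx":0,"ty":0,"tz":-30,"gripper":35},
  {"rx":0,"ry":0,"rz":0,"tx":0,"ty":0,"tz":-30,"gripper":35},
  {"rx":0,"ry":0,"rz":0,"tx":0,"ty":0,"tz":-20,"gripper":35},
])

```text
clock: 21.8
tool_pos: [0.4527, -0.216, 0.1616]
ee_rot: [0.576, 3.087, -0.001]
force: [0.5, -0.6, -1.6]
gripper_width: 0.545
finger_force: 46.4
```

Request:
move_arm([
  {"rx":0,"ry":0,"rz":0,"tx":-25,"ty":-5.5,"tz":0,"gripper":35},
  {"rx":0,"ry":0,"rz":0,"tx":-40,"ty":-9,"tz":0,"gripper":35},
  {"rx":0,"ry":0,"rz":0,"tx":-40,"ty":-9,"tz":0,"gripper":35},
  {"rx":0,"ry":0,"rz":0,"tx":-30,"ty":-6.5,"tz":0,"gripper":35},
  {"rx":0,"ry":0,"rz":0,"tx":-20,"ty":-4.5,"tz":0,"gripper":35},
])

```text
clock: 22.3
tool_pos: [0.5863, -0.3052, 0.1594]
ee_rot: [0.576, 3.088, -0.001]
force: [-0.5, 0.3, -1.6]
gripper_width: 0.541
finger_force: 46.4
```

Request:
move_arm([
  {"rx":0,"ry":0,"rz":0,"tx":0,"ty":0,"tz":20,"gripper":35},
  {"rx":0,"ry":0,"rz":0,"tx":0,"ty":0,"tz":30,"gripper":35},
  {"rx":0,"ry":0,"rz":0,"tx":0,"ty":0,"tz":30,"gripper":35},
  {"rx":0,"ry":0,"rz":0,"tx":0,"ty":0,"tz":0,"gripper":35},
  {"rx":0,"ry":0,"rz":0,"tx":0,"ty":0,"tz":0,"gripper":35},
])

```text
clock: 22.8
tool_pos: [0.5839, -0.3035, 0.0791]
ee_rot: [-0.576, -3.086, -0.001]
force: [0.2, -0.2, -0.1]
gripper_width: 0.539
finger_force: 46.7
```

```bash
python3 -c "
from h import *
go((.585,-.304,.054))
save('side','s11');print(fit('jar',(.585,-.304),cams=('side',),z0=.025))
print([(r['p'],at_z('side',r['pixel'],0)) for r in env.pinpoint('side','coaster_wood')])
c=cv2.imread('pics/s11.png')[180:270,300:400];cv2.imwrite('pics/c11.png',cv2.resize(c,(660,594),interpolation=cv2.INTER_CUBIC))"
```

```text
t 22.8 at [ 0.5839 -0.3035  0.0791] yaw_y 1.202 w 46.1
(0.585, -0.304, 0.054) [-1.3 -0.  25.1] 1 rows of [-1.3 -0.  25.1]
(array([ 0.5841, -0.3033]), np.float64(0.302), ['side'])
[(0.91, array([ 0.57553375, -0.30571034,  0.        ]))]
```

View pics/c11.png

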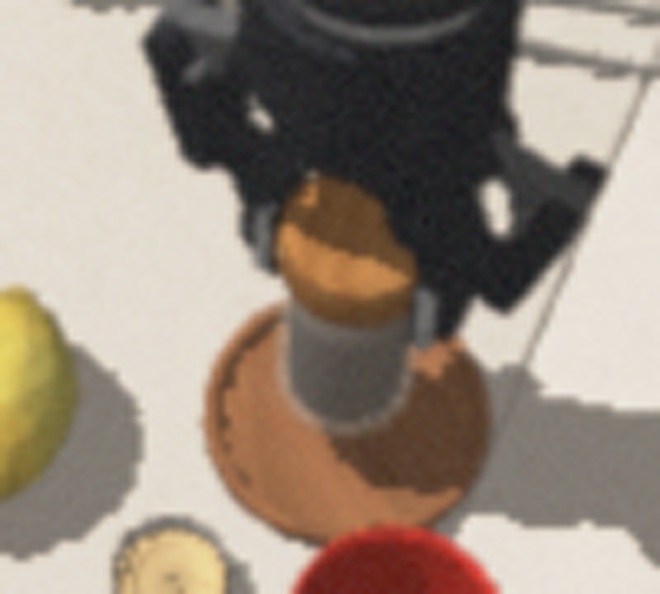

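Request:
move_arm([
  {"rx":0,"ry":0,"rz":0,"tx":-0.5,"ty":0,"tz":15,"gripper":35},
  {"rx":0,"ry":0,"rz":0,"tx":0,"ty":0,"tz":9,"gripper":35},
  {"rx":0,"ry":0,"rz":0,"tx":0,"ty":0,"tz":0,"gripper":35},
  {"rx":0,"ry":0,"rz":0,"tx":0,"ty":0,"tz":0,"gripper":35},
  {"rx":0,"ry":0,"rz":0,"tx":0,"ty":0,"tz":0,"gripper":35},
])

```text
clock: 23.45
tool_pos: [0.5847, -0.3039, 0.0552]
ee_rot: [-0.576, -3.088, -0.0]
force: [0.7, -1.0, -0.9]
gripper_width: 0.538
finger_force: 46.7
```

Request:
move_arm([
  {"rx":0,"ry":0,"rz":0,"tx":0,"ty":0,"tz":1,"gripper":35},
  {"rx":0,"ry":0,"rz":0,"tx":0,"ty":0,"tz":0,"gripper":35},
  {"rx":0,"ry":0,"rz":0,"tx":0,"ty":0,"tz":0,"gripper":35},
])

```text
clock: 23.75
tool_pos: [0.5849, -0.304, 0.0544]
ee_rot: [-0.576, -3.088, -0.0]
force: [-0.1, -0.1, -1.8]
gripper_width: 0.545
finger_force: 46.7
```

Request:
move_arm([
  {"rx":0,"ry":0,"rz":0,"tx":0,"ty":0,"tz":1,"gripper":35},
  {"rx":0,"ry":0,"rz":0,"tx":0,"ty":0,"tz":0,"gripper":35},
  {"rx":0,"ry":0,"rz":0,"tx":0,"ty":0,"tz":0,"gripper":35},
])

```text
clock: 24.05
tool_pos: [0.5853, -0.3042, 0.054]
ee_rot: [0.576, 3.087, -0.001]
force: [0.1, 0.5, 3.3]
gripper_width: 0.542
finger_force: 46.9
```

Request:
move_arm([
  {"rx":0,"ry":0,"rz":0,"tx":0,"ty":0,"tz":0,"gripper":55},
  {"rx":0,"ry":0,"rz":0,"tx":0,"ty":0,"tz":0,"gripper":70},
  {"rx":0,"ry":0,"rz":0,"tx":0,"ty":0,"tz":0,"gripper":80},
  {"rx":0,"ry":0,"rz":0,"tx":0,"ty":0,"tz":0,"gripper":80},
  {"rx":0,"ry":0,"rz":0,"tx":0,"ty":0,"tz":0,"gripper":80},
])

```text
clock: 24.55
tool_pos: [0.5849, -0.304, 0.0533]
ee_rot: [-0.576, -3.088, -0.0]
force: [0.1, 0.3, 0.2]
gripper_width: 0.94
finger_force: 0.0
```

Request:
move_arm([
  {"rx":0,"ry":0,"rz":0,"tx":0,"ty":0,"tz":-15,"gripper":80},
  {"rx":0,"ry":0,"rz":0,"tx":0,"ty":0,"tz":-30,"gripper":80},
  {"rx":0,"ry":0,"rz":0,"tx":0,"ty":0,"tz":-40,"gripper":85},
  {"rx":0,"ry":0,"rz":0,"tx":0,"ty":0,"tz":-30,"gripper":85},
  {"rx":0,"ry":0,"rz":0,"tx":0,"ty":0,"tz":0,"gripper":85},
])

```text
clock: 25.05
tool_pos: [0.5884, -0.306, 0.1755]
ee_rot: [0.574, 3.077, -0.007]
force: [0.4, 0.3, 0.1]
gripper_width: 0.997
finger_force: 0.0
```

```bash
python3 -c "
from h import *
save('side','s12');save('top','t12')
for q,g,z in(('jar',(.585,-.304),.004),('coaster_yellow',(.44,-.115),0),('coaster_wood',(.584,-.304),0)):
  for c in('side','top'): print(q,fit(q,g,cams=(c,),z0=z))
for c in('side','top'):
  print('lemon',c,fit('lemon_mid',(.565,-.192),extra=(-.8,-.3,.2),cams=(c,)))
  m=mask(c,'lemon_mid',(.565,-.19,.03))
  if m is not None:
    v,u=np.nonzero(m);w=np.array([at_z(c,(a,b),.029)[:2] for a,b in zip(u,v)]);k=np.cov(w.T);e,V=np.linalg.eigh(k);print(w.mean(0),4*np.sqrt(e),np.arctan(V[1,1]/V[0,1]))
go((.565,-.19,.13))
c=cv2.imread('pics/s12.png')[160:330,210:410];cv2.imwrite('pics/c12.png',cv2.resize(c,(700,595),interpolation=cv2.INTER_CUBIC))"
```

```text
jar (array([ 0.5857, -0.303 ]), np.float64(0.067), ['side'])
jar (array([ 0.579 , -0.2959]), np.float64(1.701), ['top'])
coaster_yellow (array([ 0.4399, -0.1134]), np.float64(0.041), ['side'])
coaster_yellow (array([ 0.44 , -0.115]), np.float64(0.0), [])
coaster_wood (array([ 0.5883, -0.303 ]), np.float64(0.927), ['side'])
coaster_wood (array([ 0.5871, -0.3044]), np.float64(3.691), ['top'])
lemon side (array([ 0.5617, -0.1883, -0.0393]), np.float64(0.119), ['side'])
[ 0.56058457 -0.18839615] [0.05770642 0.08182769] 0.021472147142428448
lemon top (array([ 0.5626, -0.1897, -0.0257]), np.float64(0.076), ['top'])
[ 0.56178307 -0.1900696 ] [0.05802335 0.07967523] -0.018669179970006226
t 25.6 at [ 0.5848 -0.3039  0.1677] yaw_y 1.202 w 85.1
(0.565, -0.19, 0.13) [59.5 99.1 37.8] 3 rows of [19.8 33.  12.6]
```

View pics/c12.png

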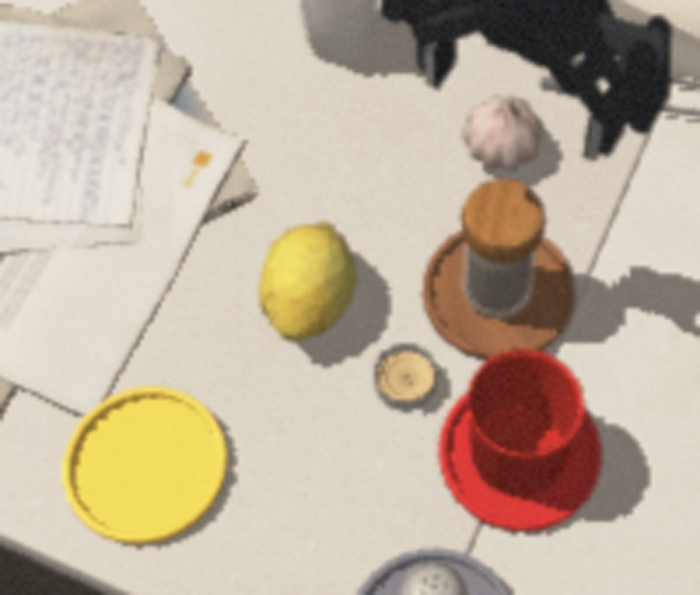

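```bash
python3 -c "
from h import *
def chk(n,tcp,h,obs):
  for z in np.arange(tcp[2]-.03,tcp[2]+.031,.01):
    print(n,round(z-tcp[2],3),[proj('side',(tcp[0]+s*h*.36-.005,tcp[1]+s*h*.933-.0,z)).round(1) for s in(1,-1)],obs)
chk('jar',(.5839,-.3035,.0791),.026,[(340.2,220.2),(364.4,232.3)])
chk('open',(.5848,-.3039,.168),.045,[(334.3,184.3),(380.6,204.3)])
"
```

```text
jar -0.03 [array([341.5, 229.5]), array([363.3, 240.3])] [(340.2, 220.2), (364.4, 232.3)]
jar -0.02 [array([341.6, 227.2]), array([363.6, 238. ])] [(340.2, 220.2), (364.4, 232.3)]
jar -0.01 [array([341.7, 224.7]), array([363.9, 235.6])] [(340.2, 220.2), (364.4, 232.3)]
jar 0.0 [array([341.8, 222.2]), array([364.3, 233.2])] [(340.2, 220.2), (364.4, 232.3)]
jar 0.01 [array([341.9, 219.7]), array([364.6, 230.8])] [(340.2, 220.2), (364.4, 232.3)]
jar 0.02 [array([342. , 217.1]), array([364.9, 228.3])] [(340.2, 220.2), (364.4, 232.3)]
jar 0.03 [array([342.1, 214.5]), array([365.3, 225.7])] [(340.2, 220.2), (364.4, 232.3)]
open -0.03 [array([334.1, 202.2]), array([375.5, 221.9])] [(334.3, 184.3), (380.6, 204.3)]
open -0.02 [array([334.1, 199.3]), array([376. , 219.1])] [(334.3, 184.3), (380.6, 204.3)]
open -0.01 [array([334.2, 196.4]), array([376.4, 216.3])] [(334.3, 184.3), (380.6, 204.3)]
open 0.0 [array([334.2, 193.4]), array([376.9, 213.5])] [(334.3, 184.3), (380.6, 204.3)]
open 0.01 [array([334.2, 190.4]), array([377.4, 210.5])] [(334.3, 184.3), (380.6, 204.3)]
open 0.02 [array([334.3, 187.3]), array([377.9, 207.5])] [(334.3, 184.3), (380.6, 204.3)]
open 0.03 [array([334.3, 184.1]), array([378.4, 204.5])] [(334.3, 184.3), (380.6, 204.3)]
```

Request:
move_arm([
  {"rx":0,"ry":0,"rz":0,"tx":16,"ty":25,"tz":0,"gripper":85},
  {"rx":0,"ry":0,"rz":0,"tx":25,"ty":39,"tz":0,"gripper":85},
  {"rx":0,"ry":0,"rz":0,"tx":22,"ty":35,"tz":0,"gripper":85},
  {"rx":0,"ry":0,"rz":-0.12,"tx":0,"ty":0,"tz":20,"gripper":85},
  {"rx":0,"ry":0,"rz":-0.12,"tx":0,"ty":0,"tz":20,"gripper":85},
])

```text
clock: 26.15
tool_pos: [0.5623, -0.1876, 0.129]
ee_rot: [0.191, 3.134, -0.001]
force: [-0.2, -0.5, 0.6]
gripper_width: 0.996
finger_force: 0.0
```

Request:
move_arm([
  {"rx":0,"ry":0,"rz":-0.1,"tx":0,"ty":0,"tz":20,"gripper":85},
  {"rx":0,"ry":0,"rz":0,"tx":0,"ty":0,"tz":15,"gripper":85},
  {"rx":0,"ry":0,"rz":0,"tx":0,"ty":0,"tz":0,"gripper":85},
  {"rx":0,"ry":0,"rz":0,"tx":0,"ty":0,"tz":0,"gripper":85},
  {"rx":0,"ry":0,"rz":0,"tx":0,"ty":0,"tz":0,"gripper":85},
])

```text
clock: 26.65
tool_pos: [0.5627, -0.1894, 0.0944]
ee_rot: [0.045, 3.14, -0.001]
force: [0.4, -0.2, 0.3]
gripper_width: 0.996
finger_force: 0.0
```

```bash
python3 -c "
from h import *
go((.562,-.189,.02))"
```

```text
t 26.6 at [ 0.5627 -0.1894  0.0944] yaw_y 1.542 w 85.1
(0.562, -0.189, 0.02) [ 0.8  0.4 74.4] 2 rows of [ 0.4  0.2 37.2]
```

Request:
move_arm([
  {"rx":0,"ry":0,"rz":0,"tx":0,"ty":0,"tz":20,"gripper":85},
  {"rx":0,"ry":0,"rz":0,"tx":0,"ty":0,"tz":20,"gripper":85},
  {"rx":0,"ry":0,"rz":0,"tx":0,"ty":0,"tz":20,"gripper":85},
  {"rx":0,"ry":0,"rz":0,"tx":0,"ty":0,"tz":10,"gripper":85},
  {"rx":0,"ry":0,"rz":0,"tx":0,"ty":0,"tz":0,"gripper":85},
])

```text
clock: 27.15
tool_pos: [0.5614, -0.1888, 0.0228]
ee_rot: [-0.045, -3.14, -0.001]
force: [-0.1, 0.5, -0.1]
gripper_width: 0.997
finger_force: 0.0
```

Request:
move_arm([
  {"rx":0,"ry":0,"rz":0,"tx":0,"ty":0,"tz":4,"gripper":85},
  {"rx":0,"ry":0,"rz":0,"tx":0,"ty":0,"tz":0,"gripper":85},
  {"rx":0,"ry":0,"rz":0,"tx":0,"ty":0,"tz":0,"gripper":85},
  {"rx":0,"ry":0,"rz":0,"tx":0,"ty":0,"tz":0,"gripper":85},
])

```text
clock: 27.55
tool_pos: [0.5624, -0.1891, 0.0201]
ee_rot: [0.045, 3.14, -0.001]
force: [-0.5, 1.1, -0.6]
gripper_width: 0.997
finger_force: 0.0
```

```bash
python3 -c "
from h import *
s=env.sense();p=s['tool_pos'];print(p)
a=save('side','s13')[190:270,255:345]
a=cv2.resize(a[:,:,::-1],(675,600),interpolation=cv2.INTER_CUBIC)
for z,c in((0,(255,0,0)),(.02,(0,255,0)),(.04,(0,0,255))):
  for sg in(1,-1):
    q=((proj('side',(p[0],p[1]+sg*.0427,z))-[255,190]+.5)*7.5).astype(int);cv2.circle(a,tuple(map(int,q)),4,c,1)
cv2.imwrite('pics/c13.png',a)"
```

```text
[ 0.56235514 -0.18914957  0.02011852]
```

View pics/c13.png

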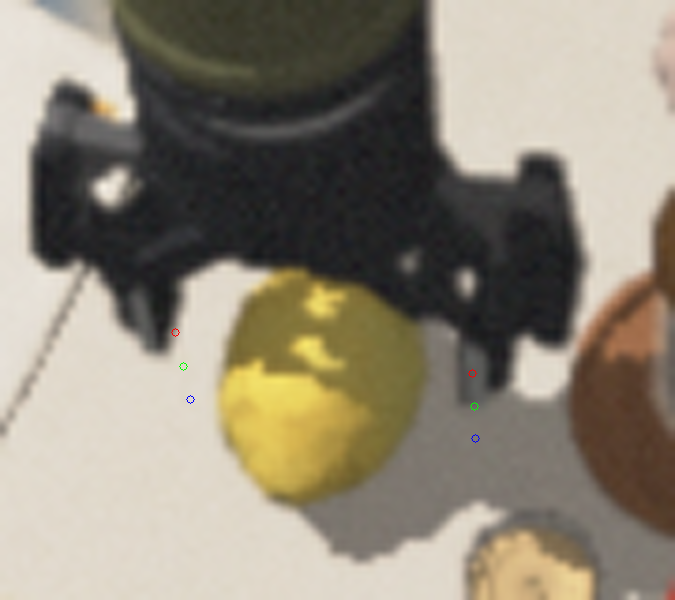

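The open tips sit about 10 mm above the TCP height (crop (150,350) and (480,400)), so I go lower before closing.

Request:
move_arm([
  {"rx":0,"ry":0,"rz":0,"tx":0,"ty":0,"tz":8,"gripper":85},
  {"rx":0,"ry":0,"rz":0,"tx":0,"ty":0,"tz":0,"gripper":85},
  {"rx":0,"ry":0,"rz":0,"tx":0,"ty":0,"tz":0,"gripper":85},
])

```text
clock: 27.9
tool_pos: [0.5614, -0.1888, 0.0109]
ee_rot: [-0.045, -3.14, -0.001]
force: [0.1, 0.5, -0.4]
gripper_width: 0.993
finger_force: 0.0
```

Request:
move_arm([
  {"rx":0,"ry":0,"rz":0,"tx":0,"ty":0,"tz":4,"gripper":85},
  {"rx":0,"ry":0,"rz":0,"tx":0,"ty":0,"tz":0,"gripper":85},
  {"rx":0,"ry":0,"rz":0,"tx":0,"ty":0,"tz":0,"gripper":85},
])

```text
clock: 28.2
tool_pos: [0.5618, -0.1889, 0.0072]
ee_rot: [-0.045, -3.141, -0.0]
force: [0.5, -0.1, 0.9]
gripper_width: 0.997
finger_force: 0.0
```

Request:
move_arm([
  {"rx":0,"ry":0,"rz":0,"tx":0,"ty":0,"tz":0,"gripper":70},
  {"rx":0,"ry":0,"rz":0,"tx":0,"ty":0,"tz":0,"gripper":60},
  {"rx":0,"ry":0,"rz":0,"tx":0,"ty":0,"tz":0,"gripper":45},
  {"rx":0,"ry":0,"rz":0,"tx":0,"ty":0,"tz":0,"gripper":45},
  {"rx":0,"ry":0,"rz":0,"tx":0,"ty":0,"tz":0,"gripper":45},
], squeeze=30)

```text
clock: 28.7
tool_pos: [0.5621, -0.1892, 0.008]
ee_rot: [0.045, 3.141, -0.001]
force: [-1.1, 0.5, 5.8]
gripper_width: 0.642
finger_force: 31.7
```

Request:
move_arm([
  {"rx":0,"ry":0,"rz":0,"tx":0,"ty":0,"tz":-5,"gripper":45},
  {"rx":0,"ry":0,"rz":0,"tx":0,"ty":0,"tz":-10,"gripper":45},
  {"rx":0,"ry":0,"rz":0,"tx":0,"ty":0,"tz":-20,"gripper":45},
  {"rx":0,"ry":0,"rz":0,"tx":0,"ty":0,"tz":-20,"gripper":45},
  {"rx":0,"ry":0,"rz":0,"tx":0,"ty":0,"tz":0,"gripper":45},
])

```text
clock: 29.2
tool_pos: [0.5642, -0.1897, 0.0653]
ee_rot: [0.045, 3.136, -0.003]
force: [0.3, 0.4, -1.0]
gripper_width: 0.643
finger_force: 32.1
```

```bash
python3 -c "
from h import *
go((.44,-.114,.063))
save('side','s14');save('top','t14')
for c in('side','top'):
  m=mask(c,'lemon_mid',(.562,-.189,.085))
  if m is not None: print(c,m.sum(),at_z(c,np.argwhere(m).mean(0)[::-1],.084))
  print(fit('lemon_mid',(.562,-.189),extra=(-.2,.2),cams=(c,),z0=.055))
  print(c,[(r['p'],at_z(c,r['pixel'],0)) for r in env.pinpoint(c,'coaster_yellow')], fit('coaster_yellow',(.44,-.114),cams=(c,)))
print(env.sense()['force'])"
```

```text
t 29.2 at [ 0.5642 -0.1897  0.0653] yaw_y 1.542 w 54.9
(0.44, -0.114, 0.063) [126.3  72.1   1.5] 3 rows of [42.1 24.   0.5]
(array([ 0.562, -0.189, -0.2  ]), np.float64(0.0), [])
side [(0.82, array([ 0.45013466, -0.11395263,  0.        ]))] (array([ 0.4405, -0.1134]), np.float64(0.065), ['side'])
(array([ 0.562, -0.189, -0.2  ]), np.float64(0.0), [])
top [(0.81, array([ 0.44870135, -0.11407662,  0.        ])), (0.27, array([ 0.35993015, -0.30255146,  0.        ]))] (array([ 0.4418, -0.1168]), np.float64(1.678), ['top'])
[-0.08305426 -1.00449689 -0.99591081]
```

Request:
move_arm([
  {"rx":0,"ry":0,"rz":0,"tx":19,"ty":11,"tz":0,"gripper":45},
  {"rx":0,"ry":0,"rz":0,"tx":35,"ty":20,"tz":0,"gripper":45},
  {"rx":0,"ry":0,"rz":0,"tx":35,"ty":20,"tz":0,"gripper":45},
  {"rx":0,"ry":0,"rz":0,"tx":25,"ty":14,"tz":0,"gripper":45},
  {"rx":0,"ry":0,"rz":0,"tx":10,"ty":6,"tz":10,"gripper":45},
])

```text
clock: 30.2
tool_pos: [0.4366, -0.1127, 0.0527]
ee_rot: [-0.044, -3.139, -0.001]
force: [0.4, 0.1, -2.4]
gripper_width: 0.641
finger_force: 32.1
```

Request:
move_arm([
  {"rx":0,"ry":0,"rz":0,"tx":0,"ty":0,"tz":15,"gripper":45},
  {"rx":0,"ry":0,"rz":0,"tx":0,"ty":0,"tz":10,"gripper":45},
  {"rx":0,"ry":0,"rz":0,"tx":0,"ty":0,"tz":0,"gripper":45},
  {"rx":0,"ry":0,"rz":0,"tx":0,"ty":0,"tz":0,"gripper":45},
  {"rx":0,"ry":0,"rz":0,"tx":0,"ty":0,"tz":0,"gripper":45},
])

```text
clock: 30.7
tool_pos: [0.4408, -0.1148, 0.0277]
ee_rot: [0.046, 3.14, -0.0]
force: [-0.7, 0.7, -1.3]
gripper_width: 0.644
finger_force: 32.2
```

```bash
python3 -c "
from h import *
go((.44,-.1145,.012))"
```

```text
t 30.7 at [ 0.4408 -0.1148  0.0277] yaw_y 1.542 w 55.0
(0.44, -0.1145, 0.012) [ 0.8  0.3 15.7] 1 rows of [ 0.8  0.3 15.7]
```

Request:
move_arm([
  {"rx":0,"ry":0,"rz":0,"tx":0.5,"ty":0,"tz":8,"gripper":45},
  {"rx":0,"ry":0,"rz":0,"tx":0,"ty":0,"tz":5,"gripper":45},
  {"rx":0,"ry":0,"rz":0,"tx":0,"ty":0,"tz":0,"gripper":45},
  {"rx":0,"ry":0,"rz":0,"tx":0,"ty":0,"tz":0,"gripper":45},
  {"rx":0,"ry":0,"rz":0,"tx":0,"ty":0,"tz":0,"gripper":45},
])

```text
clock: 31.2
tool_pos: [0.4395, -0.1144, 0.0144]
ee_rot: [0.045, 3.141, -0.0]
force: [0.5, -0.2, -2.0]
gripper_width: 0.638
finger_force: 32.2
```

Request:
move_arm([
  {"rx":0,"ry":0,"rz":0,"tx":0,"ty":0,"tz":1.5,"gripper":45},
  {"rx":0,"ry":0,"rz":0,"tx":0,"ty":0,"tz":0,"gripper":45},
  {"rx":0,"ry":0,"rz":0,"tx":0,"ty":0,"tz":0,"gripper":45},
])

```text
clock: 31.5
tool_pos: [0.4395, -0.1144, 0.0129]
ee_rot: [0.045, 3.141, -0.0]
force: [0.8, -0.5, -0.9]
gripper_width: 0.64
finger_force: 32.2
```

Request:
move_arm([
  {"rx":0,"ry":0,"rz":0,"tx":0,"ty":0,"tz":1,"gripper":45},
  {"rx":0,"ry":0,"rz":0,"tx":0,"ty":0,"tz":0,"gripper":45},
  {"rx":0,"ry":0,"rz":0,"tx":0,"ty":0,"tz":0,"gripper":45},
])

```text
clock: 31.8
tool_pos: [0.4397, -0.1144, 0.012]
ee_rot: [0.045, 3.141, -0.0]
force: [1.3, 0.5, 1.3]
gripper_width: 0.644
finger_force: 32.3
```

Request:
move_arm([
  {"rx":0,"ry":0,"rz":0,"tx":0,"ty":0,"tz":0,"gripper":57},
  {"rx":0,"ry":0,"rz":0,"tx":0,"ty":0,"tz":0,"gripper":65},
  {"rx":0,"ry":0,"rz":0,"tx":0,"ty":0,"tz":0,"gripper":75},
  {"rx":0,"ry":0,"rz":0,"tx":0,"ty":0,"tz":0,"gripper":82},
  {"rx":0,"ry":0,"rz":0,"tx":0,"ty":0,"tz":0,"gripper":82},
])

```text
clock: 32.3
tool_pos: [0.4395, -0.1144, 0.0119]
ee_rot: [-0.045, -3.141, -0.0]
force: [0.7, 0.2, 0.1]
gripper_width: 0.962
finger_force: 0.0
```

Request:
move_arm([
  {"rx":0,"ry":0,"rz":0,"tx":0,"ty":0,"tz":-10,"gripper":82},
  {"rx":0,"ry":0,"rz":0,"tx":0,"ty":0,"tz":-25,"gripper":82},
  {"rx":0,"ry":0,"rz":0,"tx":0,"ty":0,"tz":-40,"gripper":82},
  {"rx":0,"ry":0,"rz":0,"tx":0,"ty":0,"tz":-40,"gripper":82},
  {"rx":0,"ry":0,"rz":0,"tx":0,"ty":0,"tz":-40,"gripper":82},
])

```text
clock: 32.8
tool_pos: [0.439, -0.1142, 0.1691]
ee_rot: [0.045, 3.141, -0.0]
force: [-0.1, -0.6, -0.3]
gripper_width: 0.96
finger_force: 0.0
```

Request:
move_arm([
  {"rx":0,"ry":0,"rz":0,"tx":0,"ty":45,"tz":-15,"gripper":82},
  {"rx":0,"ry":0,"rz":0,"tx":0,"ty":48,"tz":0,"gripper":82},
  {"rx":0,"ry":0,"rz":0,"tx":0,"ty":48,"tz":0,"gripper":82},
  {"rx":0,"ry":0,"rz":0,"tx":0,"ty":48,"tz":0,"gripper":82},
  {"rx":0,"ry":0,"rz":0,"tx":0,"ty":48,"tz":0,"gripper":82},
])

```text
clock: 33.3
tool_pos: [0.4459, 0.1242, 0.1829]
ee_rot: [0.046, 3.14, 0.0]
force: [0.3, -0.8, -0.5]
gripper_width: 0.962
finger_force: 0.0
```

Request:
move_arm([
  {"rx":0,"ry":0,"rz":0,"tx":0,"ty":48,"tz":0,"gripper":82},
  {"rx":0,"ry":0,"rz":0,"tx":0,"ty":48,"tz":0,"gripper":82},
  {"rx":0,"ry":0,"rz":0,"tx":0,"ty":0,"tz":0,"gripper":82},
  {"rx":0,"ry":0,"rz":0,"tx":0,"ty":0,"tz":0,"gripper":82},
])

```text
clock: 33.7
tool_pos: [0.4485, 0.2193, 0.1823]
ee_rot: [-0.04, -3.141, 0.001]
force: [0.3, 0.1, -0.1]
gripper_width: 0.958
finger_force: 0.0
```

```bash
python3 -c "
from h import *
go();save('side','s15');save('top','t15')
for q,g,z in(('cup',(.481,-.33),.004),('coaster_red',(.481,-.33),0),('shaker',(.368,-.296),.004),('coaster_grey',(.368,-.296),0),('jar',(.585,-.304),.004),('coaster_wood',(.585,-.304),0),('coaster_yellow',(.44,-.114),0),('garlic',(.69,-.288),0),('candle',(.514,-.255),0)):
  print(q,[fit(q,g,cams=(c,),z0=z)[:2] for c in('side','top')])
print('lemon',[fit('lemon_mid',(.44,-.114),extra=(-.1,),cams=(c,),z0=.004)[:2] for c in('side','top')])
c=cv2.imread('pics/s15.png')[160:380,210:430];cv2.imwrite('pics/c15.png',cv2.resize(c,(600,600),interpolation=cv2.INTER_CUBIC))"
```

```text
t 33.7 at [0.4485 0.2193 0.1823] yaw_y 1.545 w 81.8
cup [(array([ 0.4801, -0.3285]), np.float64(0.034)), (array([ 0.4827, -0.3302]), np.float64(0.089))]
coaster_red [(array([ 0.4824, -0.3308]), np.float64(1.585)), (array([ 0.4816, -0.3299]), np.float64(1.275))]
shaker [(array([ 0.3672, -0.2947]), np.float64(0.169)), (array([ 0.3696, -0.2947]), np.float64(0.11))]
coaster_grey [(array([ 0.3667, -0.2961]), np.float64(0.413)), (array([ 0.3688, -0.2962]), np.float64(0.401))]
jar [(array([ 0.585, -0.304]), np.float64(0.0)), (array([ 0.5864, -0.303 ]), np.float64(0.107))]
coaster_wood [(array([ 0.586 , -0.3031]), np.float64(0.755)), (array([ 0.5858, -0.3056]), np.float64(0.635))]
coaster_yellow [(array([ 0.4389, -0.1142]), np.float64(1.314)), (array([ 0.4396, -0.1151]), np.float64(1.114))]
garlic [(array([ 0.6955, -0.2923]), np.float64(0.128)), (array([ 0.6952, -0.2936]), np.float64(0.106))]
candle [(array([ 0.514, -0.255]), np.float64(0.0)), (array([ 0.516 , -0.2568]), np.float64(0.317))]
lemon [(array([ 0.4384, -0.1128, -0.0905]), np.float64(0.103)), (array([ 0.4406, -0.1142, -0.0829]), np.float64(0.07))]
```

View pics/c15.png

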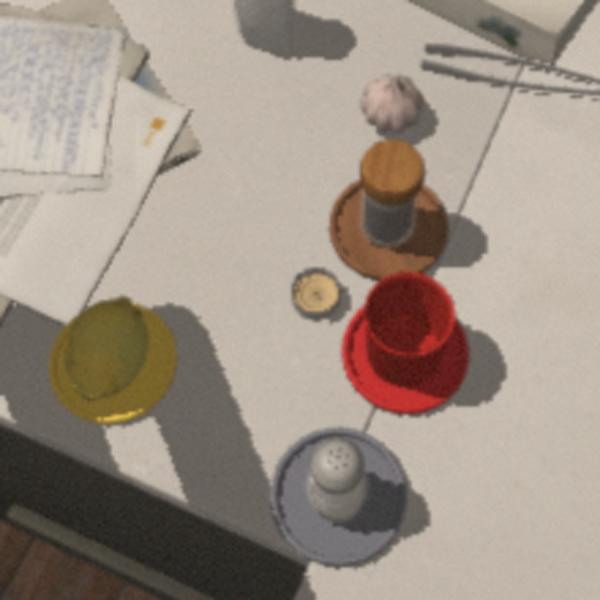

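All four things stand centred on their coasters: lemon (105,350), jar (390,195), cup (410,330) and shaker (337,480). The garlic and tea light have not moved, so I hand in.

```bash
python3 -c "
from workcell import env
print(env.job_done())"
```

```text
the job is handed in; nothing more can be done
None
```

I put the cup, shaker, jar and lemon on their matching coasters in that order, each within about 3 mm of centre by the last camera check, with the garlic and tea light left where they were, and handed the job in at about 36 s; no verdict came back.

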